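Pack and close the round bottle gift drum

ROBOT

A 6-joint arm with a two-finger parallel gripper is mounted at the origin on a cart in front of the work surface, level with it; the furniture and walls round the work are solid. World frame = base frame: x ahead of the robot, y to its left, z up, the work surface at z = 0. Lengths are in mm, angles in degrees, forces in N, time in s.
With the tool pointing down it reaches from about 350 to 850 mm from the base axis. Payload 8.1 kg.
Tool frame: the origin (TCP) lies midway between the tips of the shut fingers; the grasp point (between the pads) lies 19 mm behind it (r.pinch_z is the distance from the TCP to the grasp point, in mm); z points along the fingers, y is the line along which they close (so a half turn about z gives the same grasp; the last joint's range is limited). The gripper opens to 85 mm and grips with 20 to 120 N. Pads are 22 mm wide; open, the fingers measure 114 mm over their backs; the gripper's body (76 mm by 85 mm) begins 54 mm behind the grasp point. The pads swing forward as they close: fully open they stand 13 mm farther back than shut.
Start: joints at [-73.476, 7.471, 85.268, -0, 87.261, -4.893], TCP at [219.113, -558.565, 231.292] pointing down, gripper open.
Joint ranges: [-169.43, 169.43], [-51.17, 129.36], [1.28, 143.12], [-76.62, 256.62], [0, 156.53], [-152.29, 152.29]. Speed limits (degrees/s): [136.94, 136.94, 159.86, 180, 180, 180].

INTERFACE

Orientations are given as [roll, pitch, yaw] about the fixed x, y, z axes, in that order (R = Rz(yaw) Ry(pitch) Rx(roll)).
In Python, from bench import sensors, optics, job, r gives the robot as it stands.
- The arm moves only by the tool play_rows, never from a script. Its argument "motion" is a list that holds one entry, the list of rows, each a list of 6 numbers: the shift along the tool's x, y, z in cm, then the turn, a rotation vector about the tool's x, y, z in degrees. In form: [[[x, y, z, ax, ay, az], ...]]. A call has 1 to 5 rows; each row is the pose to reach, as a shift and turn from the pose commanded when the call began, along the tool's axes at that moment; what a row does not reach only later rows make up. A row lasts 1/10 s, in which the tool goes at most 50 mm and 8.59 degrees, less where a joint would pass 70% of its speed; a pose out of reach is approached as far as the arm can. A call with a gripper value outside its range is refused whole. "jaw" is the opening, from 0 (shut) to 1 (fully open), set as the call begins (left out, the last holds). The fingers move at their own pace and stop on an object; "squeeze" is the grip in N (left out, the last holds). Time passes only in rows, so rows that repeat a pose let the fingers close. It gives the time, the measured TCP pose, the force, the opening and the grip force at its end, in the units of the state.
- sensors.sense(): the state, without advancing time (a new reading comes with each control period).
- optics.snapshot(name): name is "scene" or "top" or "wrist"; returns a dict with "pixels" (400x640x3 uint8, red, green, blue), "mtx" (3x3 intrinsics, pixels), "k1" (the pictures are not rectified: a ray, as slopes to the right and down, at radius r is drawn at 1 + k1 r^2 times it, then the intrinsics apply), "R" (3x3) and "t" (3): a world point X has camera coordinates R X + t; the wrist camera has in their place "T_tool_cam" (4x4, takes a point from camera to tool coordinates, whose origin is the TCP and whose axes are the flange's). Camera axes: x right, y down, z forward; pixel columns grow to the right and rows downward; lengths in mm; the calibration is good to about 2 mm. A picture is of the moment at which its call begins: read the wrist's pose just before it. There is no depth.
- job.hand_in(): hands the job in; it is judged then, once.
The state is a dict: "time": time; "joint_pos": joint angles; "qd": joint speeds; "joint_efforts": joint torques, N m; "tool_pos": TCP position; "tcp_rot": TCP orientation; "ft_force": force on the tool from outside, world axes, zero at the start; "wrist_torque": the same for the moment, N m; "finger_gap": finger opening in mm; "grip_force": force on a finger pad.
Only numpy, scipy, OpenCV 4.12 (cv2) and the standard library are available. Lean on these libraries where they do the work, as an engineer would, in place of code of your own. Each camera call takes 0.05 s, during which the arm holds its last target. There are 200 camera calls.

TASK

Finish packing the round wooden gift drum: stand the three loose amber bottles upright in its three empty cells, then lay the flat inner cover on the stoppers, knob up, and last put the raised outer lid on, fully home over the rim. It is glass: set each bottle down on the floor of its cell rather than letting it drop, knock none over, and leave the four bottles that are already packed standing in their cells.

Things in the scene. Friction and masses are not known exactly. Their poses are not given: they have to be found in the camera images.
- drum: Open round wooden drum, fixed: 156 mm across, 98 high, wall 4. Origin: centre of underside, z up. On its floor (z 4 mm) are 7 card cells, 44 mm inside, tops at z 28, 48 mm apart: one in the middle, six round it at 0, 60.. 300 deg from the drum's x axis towards its y. Middle, 0 and 120 deg start empty, the others hold a bottle; stopper tops then at z 86.
- inner_cover: Flat round wooden disc, 142 mm across, 8 thick, under edge bevelled; small knob in the middle of its top, 19 mm across, z 8 to 26 mm. Starts knob up on the table, 100 g. Origin: centre of underside, z up. Goes inside the drum (3 mm play all round) to lie on the stoppers, underside 86 mm above the drum's.
- lid: Round wooden lid, 171 mm across, raised hollow crown to z 44 mm, knob in the middle 21 to 24 mm across at z 58 to 73. Starts knob up on the table, 250 g. Origin: centre of lower edge, z up. Its 14 mm skirt goes over the outside of the drum (3 mm play all round); a ledge inside rests on the rim, lower edge then 84 mm above the drum's underside.
- bottle_1: Amber glass bottle, 38 mm round body, rounded foot; wooden stopper to grip, 19 mm across, z 60 to 82 mm (its top). Origin: centre of underside, z up. 90 g. Starts loose, standing on the table; the bottles are alike, any loose one may go in any empty cell.
- bottle_2: Amber glass bottle, 38 mm round body, rounded foot; wooden stopper to grip, 19 mm across, z 60 to 82 mm (its top). Origin: centre of underside, z up. 90 g. Starts loose, standing on the table; the bottles are alike, any loose one may go in any empty cell.
- bottle_3: Amber glass bottle, 38 mm round body, rounded foot; wooden stopper to grip, 19 mm across, z 60 to 82 mm (its top). Origin: centre of underside, z up. 90 g. Starts loose, standing on the table; the bottles are alike, any loose one may go in any empty cell.
- bottle_4: Amber glass bottle, 38 mm round body, rounded foot; wooden stopper to grip, 19 mm across, z 60 to 82 mm (its top). Origin: centre of underside, z up. Starts packed, standing loose in the drum's cell at 60 deg.
- bottle_5: Amber glass bottle, 38 mm round body, rounded foot; wooden stopper to grip, 19 mm across, z 60 to 82 mm (its top). Origin: centre of underside, z up. Starts packed, standing loose in the drum's cell at 180 deg.
- bottle_6: Amber glass bottle, 38 mm round body, rounded foot; wooden stopper to grip, 19 mm across, z 60 to 82 mm (its top). Origin: centre of underside, z up. Starts packed, standing loose in the drum's cell at 240 deg.
- bottle_7: Amber glass bottle, 38 mm round body, rounded foot; wooden stopper to grip, 19 mm across, z 60 to 82 mm (its top). Origin: centre of underside, z up. Starts packed, standing loose in the drum's cell at 300 deg.
There are look-alikes about, which are no part of the job. Leave any red look-alike of the bottle_2 alone.

How it is judged:
By the outcome, as a careful person would: the job done as asked, in the order asked, and still so for the second after the job is handed in, with the robot touching nothing.
It also fails if it takes over 122 s, if anything falls off the work surface, if the arm or the gripper's body presses on something with over 40 N, if the wrist force passes 120 N, or if a joint passes its speed limit or range.

## Working session

There is one attempt and no reset: what is moved stays moved. The work goes in short steps, Python scripts to look and compute and a tool call to move; the robot and the scene stay as the last step left them, time stands still between calls to the robot, and variables do not carry over. Pictures are saved under pics/ and viewed, at most 19 in all, crops included, and the job is handed in when it is done.

Besides the shell and the picture viewer there is one more tool, called after ">>>" by a JSON object that holds its "name" and its "arguments", one argument or row to a line. play_rows: Moves the arm, as the interface text tells. Its arguments: {"type":"object","properties":{"motion":{"type":"array","items":{"type":"array","items":{"type":"array","items":{"type":"number"}}}},"jaw":{"type":"number"},"squeeze":{"type":"number"}},"required":["motion"]}

```bash
ls; mkdir -p pics
cat > h.py <<'E'
import numpy as np, cv2
from bench import sensors, optics, job, r
from scipy.spatial.transform import Rotation as Ro
def snap(n,fn=None):
    s=sensors.sense(); d=optics.snapshot(n)
    if n=='wrist':
        T=np.eye(4);T[:3,:3]=Ro.from_euler('xyz',s['tcp_rot'],degrees=True).as_matrix();T[:3,3]=s['tool_pos']
        C=np.linalg.inv(T@np.array(d['T_tool_cam']));d['R']=C[:3,:3];d['t']=C[:3,3]
    d['R']=np.array(d['R']);d['t']=np.array(d['t']);d['mtx']=np.array(d['mtx'])
    if fn: cv2.imwrite('pics/'+fn,cv2.cvtColor(d['pixels'],cv2.COLOR_RGB2BGR))
    return d
def ray(d,uv):
    p=cv2.undistortPoints(np.array([[uv]],float),d['mtx'],np.array([d['k1'],0,0,0.]))[0,0]
    return -d['R'].T@d['t'], d['R'].T@np.array([p[0],p[1],1])
def at(d,uv,z):
    o,v=ray(d,uv); return (o+v*(z-o[2])/v[2])[:2].round(1)
def proj(d,P):
    P=np.array(P,float).reshape(-1,3)
    return cv2.projectPoints(P,cv2.Rodrigues(d['R'])[0],d['t'],d['mtx'],np.array([d['k1'],0,0,0.]))[0][:,0]
E
python3 - <<'E'
from h import *
s=sensors.sense();print(s)
for n in ['scene','top']:
    d=snap(n,n+'0.png');print(n,-d['R'].T@d['t'],d['mtx'],d['k1'],d['R'][2])
d=snap('wrist');print(d['T_tool_cam'])
E
```

```text
pics
{'time': 0.0, 'joint_pos': array([-7.34731781e+01,  7.51686644e+00,  8.53302467e+01,  3.42286227e-04,
        8.72615548e+01, -4.89508117e+00]), 'qd': array([-0.01387337, -0.06311907,  0.07781335, -0.02598398,  0.02589707,
        0.08594195]), 'joint_efforts': array([-9.22652835e-04, -5.69401968e+01, -5.00547087e+01, -3.46228480e-04,
        1.48661417e-02, -2.69019188e-05]), 'tool_pos': array([ 218.98313031, -558.01064123,  230.21683371]), 'tcp_rot': array([-1.79891758e+02, -9.61339988e-03,  2.14218773e+01]), 'ft_force': array([ 0.27335194, -0.12792317,  0.37037144]), 'wrist_torque': array([ 0.00637671, -0.00727725, -0.03114348]), 'grip_force': 0.0, 'finger_gap': 85.52481744922154}
scene [ -88.44296065  726.90940737 1153.98993189] [[517.77805076   0.         324.49548395]
 [  0.         517.77805076 191.35781245]
 [  0.           0.           1.        ]] 0.0024556335764208104 [ 0.39770268 -0.51611658 -0.75858833]
top [ 439.18213305  -33.95122357 1186.18174006] [[361.15626084   0.         322.15687056]
 [  0.         361.15626084 205.27994042]
 [  0.           0.           1.        ]] -0.02295542038395997 [ 0.06747794  0.00956638 -0.9976749 ]
[[-4.98488025e-05 -9.64458890e-01 -2.64232939e-01  6.76719073e+01]
 [ 9.99999459e-01 -3.22666839e-04  9.89089879e-04 -1.45049567e-01]
 [-1.03919573e-03 -2.64232747e-01  9.64458385e-01 -1.42567281e+02]
 [ 0.00000000e+00  0.00000000e+00  0.00000000e+00  1.00000000e+00]]
```

View pics/scene0.png

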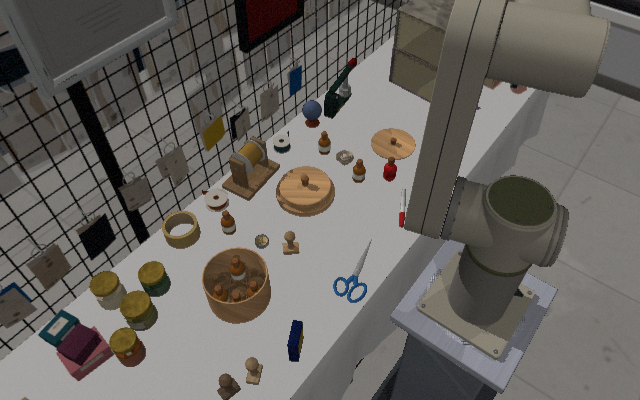

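View pics/top0.png

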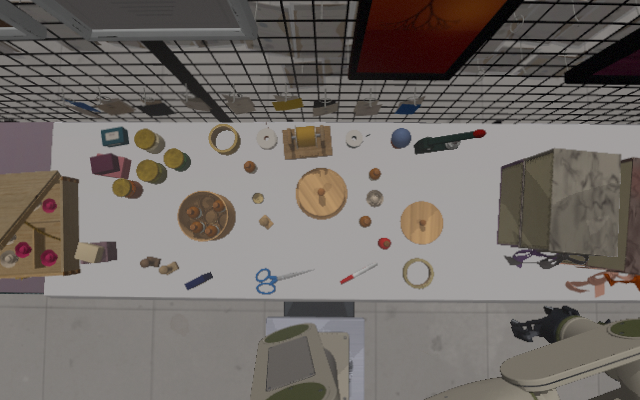

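Scene: the loose amber bottles are at (228,223), (324,143) and (359,171). The red look-alike is at (390,168). The drum is at (237,284), the lid at (305,190) and the inner cover at (393,144). In top, the bottles are at (250,167), (375,174) and (365,221), red at (384,243), the drum at (206,216), the lid at (321,193) and the cover at (421,222).

Run:
```python
from h import *
T=snap('top');S=snap('scene')
def crop(d,x,y,w,h,k): return cv2.cvtColor(cv2.resize(d['pixels'][y:y+h,x:x+w],None,fx=k,fy=k,interpolation=cv2.INTER_CUBIC),cv2.COLOR_RGB2BGR)
a=np.hstack([crop(T,170,180,72,72,4),crop(S,200,245,72,72,4)])
b=np.hstack([crop(T,345,160,72,72,4),crop(S,305,125,72,72,4)]) 
cv2.imwrite('pics/c1.png',np.vstack([a,b]))
def tri(a,b):
    o1,v1=ray(T,a);o2,v2=ray(S,b);A=np.stack([v1,-v2],1);k=np.linalg.lstsq(A,o2-o1,rcond=None)[0]
    p,q=o1+k[0]*v1,o2+k[1]*v2;return ((p+q)/2).round(1),np.linalg.norm(p-q).round(1)
for n,a,b in [('b1',(250,166),(228,216)),('b2',(375,172),(324,136)),('b3',(365,221),(359,164)),('red',(384,242),(390,161)),('lidknob',(321,192),(305,178)),('cov',(422,223),(393,140))]: print(n,tri(a,b))
print(at(T,(206,216),98))
```

```text
b1 (array([639.2, 206.6,  57.3]), np.float64(1.1))
b2 (array([ 619.2, -188.3,   66.3]), np.float64(2.4))
b3 (array([ 466.4, -156.7,   65.9]), np.float64(1.4))
red (array([ 400.6, -215.5,   70.9]), np.float64(5.2))
lidknob (array([556.3, -19.4,  66.1]), np.float64(0.3))
cov (array([ 463.2, -344.6,   20.7]), np.float64(0.8))
[478.  328.2]
```

View pics/c1.png

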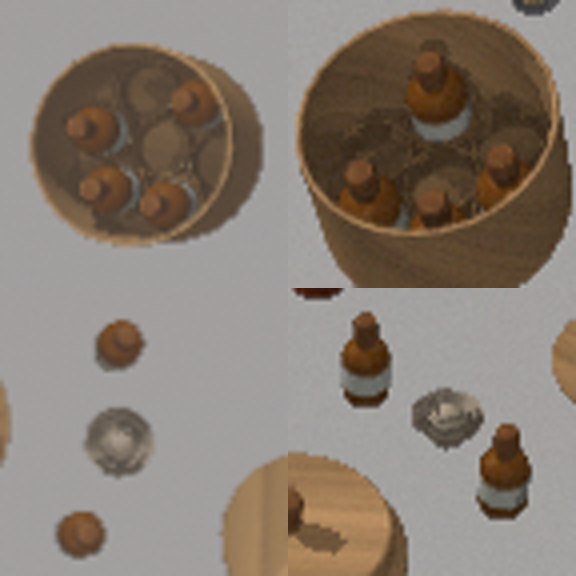

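The crop shows four packed bottles: stoppers in the top view near (189,212), (216,206), (193,227) and (209,232). The empty floors are in the middle, upper middle and right. The two loose bottles on the right are amber and unobstructed, with a metal bowl between them. The third loose one is at top (250,167). Red (384,243) is left out.

```bash
cat >> h.py <<'E'
def fitdrum(obs,p0=(478,328,-100)):
    # obs: list of (cam, {deg:(u,v)}, [rim uv])
    from scipy.optimize import least_squares
    def f(p):
        e=[]
        for d,st,rim in obs:
            for a,uv in st.items():
                t=np.radians(p[2]+a); e+=list((proj(d,[p[0]+48*np.cos(t),p[1]+48*np.sin(t),83])[0]-uv))
            if len(rim):
                for uv in rim: e.append((np.linalg.norm(at(d,uv,98)-p[:2])-76.5)/2)
        return e
    s=least_squares(f,p0,loss='soft_l1');return s.x.round(2),np.array(f(s.x)).round(1)
E
python3 - <<'E'
from h import *
T=snap('top');S=snap('scene')
c=lambda x,y:(170+x/4,180+y/4)
k=lambda x,y:(200+(x-288)/4,245+y/4)
st={180:c(77,130),60:c(184,103),240:c(92,190),300:c(154,207)}
ss={60:k(427,62),180:k(499,155),240:k(433,198),300:k(360,168)}
# which scene assignment: project & compare
sc=lambda L:[k(*q) for q in L]; tc=lambda L:[c(*q) for q in L]
rimT=tc([(130,45),(33,140),(130,243),(231,150),(60,75),(200,75),(60,215),(205,205)])
rimS=sc([(420,13),(300,125),(415,233),(556,110),(340,50),(510,35),(335,205),(520,195)])
print(fitdrum([(T,st,rimT)]));print(fitdrum([(T,{},rimT)])[0][:2],fitdrum([(S,{},rimS)])[0][:2],fitdrum([(S,{},rimS)])[1])
p=fitdrum([(T,st,rimT)])[0]
for a in (60,180,240,300):
    t=np.radians(p[2]+a);print(a,proj(S,[p[0]+48*np.cos(t),p[1]+48*np.sin(t),84])[0].round(1))
print(ss)
print(fitdrum([(T,st,rimT),(S,ss,rimS)]))
E
```

```text
(array([ 477.59,  338.28, -104.57]), array([ 0.3, -0.2, -0.5, -0.5,  0.2, -0.2, -0.4, -0.3, -0.4, -0.7, -1. ,
        0. ,  0.1, -1.3, -0.7, -1.6]))
[478.3  338.42] [475.48 342.13] [-0.1 -0.4 -0.6 -0.8 -0.  -1.9 -1.   0.4]
60 [235.9 259.3]
180 [219.1 287. ]
240 [237.1 293.8]
300 [254.5 282.7]
{60: (234.75, 260.5), 180: (252.75, 283.75), 240: (236.25, 294.5), 300: (218.0, 287.0)}
(array([ 476.77,  340.04, -105.82]), array([ -0.2,  -0.3,  -0.8,   0. ,  -0.6,  -0.1,  -1.3,   0. ,   0. ,
        -1.6,  -1.4,   0.9,  -0.3,  -0.4,  -1.6,  -1.1,   1.4,  -0.3,
       -34.1,   3.9,   0.2,   0.3,  36.1,  -3.1,  -1.2,  -0.2,   0.6,
        -1. ,  -0.7,  -3. ,  -0. ,   1.2]))
```

```bash
cat >> h.py <<'E'
def plan(*wps):
    """wps: (x,y,z,yaw); prints per waypoint the final row (cm, deg) from the start pose of the call and min rows"""
    s=sensors.sense();p=s['tool_pos'];R=Ro.from_euler('xyz',s['tcp_rot'],degrees=True)
    print('t',s['time'],'p',p.round(1),'rot',s['tcp_rot'].round(2),'gap',round(s['finger_gap'],1),'F',s['ft_force'].round(1))
    for w in wps:
        w=np.array(w,float);q=Ro.from_euler('xyz',[180,0,w[3]],degrees=True);rv=(R.inv()*q).as_rotvec(degrees=True)
        d=R.inv().apply(w[:3]-p)/10;n=max(np.linalg.norm(d)/5,np.linalg.norm(rv)/8.59)
        print('row',d.round(2),rv.round(1),'n>=%.1f'%n); p=w[:3];R=q
E
python3 -c "
from h import *
plan((342,-357,225,48),(466,-157,215,75))"
```

```text
t 0.35 p [ 219.1 -558.4  231. ] rot [-179.97   -0.     21.42] gap 85.3 F [ 0.2 -0.3 -0.8]
row [ 18.8  -14.26   0.61] [ -0.   -0.  -26.6] n>=4.7
row [23.16 -4.17  1.  ] [  0.   0. -27.] n>=4.7
```

>>> {"name": "play_rows", "arguments": {
  "motion": [
    [[3.76,-2.85,0.1,0,0,-5.3],[7.5,-5.7,0.25,0,0,-10.6],[11.3,-8.55,0.4,0,0,-16],[15,-11.4,0.5,0,0,-21.3],[18.8,-14.26,0.6,0,0,-26.6]]
  ]
}}

```text
time: 0.85
tool_pos: [342.6, -355.6, 225.3]
tcp_rot: [180.0, 0.0, 48.2]
ft_force: [1.2, 0.3, 0.1]
finger_gap: 85.1
grip_force: 0.0
```

>>> {"name": "play_rows", "arguments": {
  "motion": [
    [[4.6,-0.83,0.2,0,0,-5.4],[9.3,-1.7,0.4,0,0,-10.8],[13.9,-2.5,0.6,0,0,-16.2],[18.5,-3.3,0.8,0,0,-21.6],[23.16,-4.17,1.0,0,0,-27]]
  ]
}}

```text
time: 1.35
tool_pos: [466.8, -155.4, 215.5]
tcp_rot: [179.9, 0.0, 75.2]
ft_force: [1.0, -1.0, 0.3]
finger_gap: 85.3
grip_force: 0.0
```

```bash
python3 -c "
from h import *
plan((466,-157,215,75))
d=snap('wrist','w1.png')
plan((466,-157,215,75))
print(d['mtx'],proj(d,[466.4,-156.7,82]))"
```

```text
t 1.35 p [ 466.8 -155.4  215.5] rot [1.7995e+02 1.0000e-02 7.5230e+01] gap 85.3 F [ 1.  -1.   0.3]
row [-0.18 -0.03  0.05] [0.1 0.  0.2] n>=0.0
t 1.4 p [ 469.5 -149.3  215.2] rot [179.92  -0.24  75.8 ] gap 85.4 F [-0.1  4.7  0.2]
row [-0.83 -0.15  0.01] [ 0.1 -0.2  0.8] n>=0.2
[[323.65079689   0.         317.66700789]
 [  0.         323.65079689 200.13259076]
 [  0.           0.           1.        ]] [[316.6370829  192.31773186]]
```

View pics/w1.png

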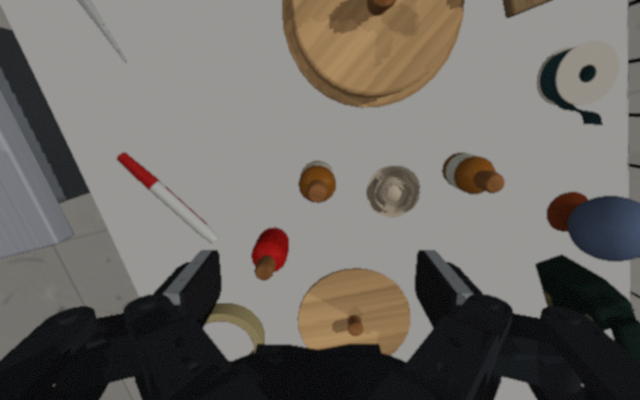

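Wrist view: amber bottle 3 has its stopper at (317,191), the red look-alike is at (265,268), bottle 2's stopper is at (495,182), the cover knob is at (355,323), and there is a bowl at (393,190). The projected estimate lands on bottle 3's stopper. The arm overshot a little after a fast stop, so I'll let it settle and re-measure.

>>> {"name": "play_rows", "arguments": {
  "motion": [
    [[0,0,0,0,0,0],[0,0,0,0,0,0]]
  ]
}}

```text
time: 1.6
tool_pos: [465.9, -157.0, 215.3]
tcp_rot: [-180.0, 0.0, 75.0]
ft_force: [0.0, -0.1, 0.4]
finger_gap: 85.5
grip_force: 0.0
```

```bash
python3 -c "
from h import *
d=snap('wrist','w2.png')
plan((466,-157,215,75))
b=d['pixels']
print(proj(d,[466.4,-156.7,82]))
for y in range(180,206,4): print([tuple(b[y,x]) .__repr__().replace('np.uint8','') for x in (305,317,325)])
im=b[150:240,270:360]
big=[cv2.resize(b[y-30:y+30,x-30:x+30],None,fx=4,fy=4,interpolation=cv2.INTER_CUBIC) for x,y in [(317,190),(490,180),(355,320)]]
cv2.imwrite('pics/c2.png',cv2.cvtColor(np.hstack(big),cv2.COLOR_RGB2BGR))"
```

```text
t 1.65 p [ 465.7 -157.7  215.3] rot [-1.800e+02  2.000e-02  7.496e+01] gap 85.2 F [-0.2 -1.5 -0.7]
row [0.07 0.01 0.03] [-0.  0. -0.] n>=0.0
[[317.2334395  190.36660641]]
['((86), (53), (19))', '((81), (53), (28))', '((114), (74), (32))']
['((82), (48), (14))', '((116), (78), (45))', '((104), (71), (41))']
['((79), (48), (19))', '((118), (80), (46))', '((118), (79), (44))']
['((74), (42), (11))', '((109), (72), (40))', '((112), (74), (42))']
['((115), (109), (104))', '((107), (72), (43))', '((89), (58), (29))']
['((152), (151), (148))', '((97), (80), (67))', '((138), (135), (131))']
['((151), (150), (147))', '((152), (151), (149))', '((150), (150), (147))']
```

View pics/c2.png

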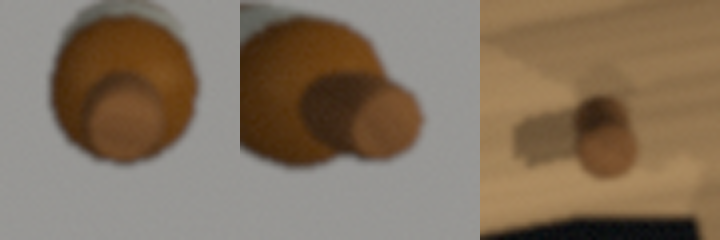

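Close crop: the amber bottle 3 stopper top is at (318,190.5), bottle 2's is at (497,180), and the cover knob top is at (356.5,327.5).

```bash
python3 -c "
from h import *
d=snap('wrist')
print(at(d,(318,190.5),82),at(d,(497,179.8),82),at(d,(356.5,327.5),26))
x,y=at(d,(318,190.5),82)
plan((x,y,150,75),(x,y,54,75))"
```

```text
[ 466.8 -157.7] [ 618.6 -188.7] [ 464.1 -344.5]
t 1.7 p [ 465.6 -158.1  215.4] rot [1.800e+02 2.000e-02 7.491e+01] gap 85.1 F [-0.9 -0.2  0.7]
row [0.07 0.11 6.54] [ 0.   0.  -0.1] n>=1.3
row [ 0.  -0.   9.6] [0. 0. 0.] n>=1.9
```

>>> {"name": "play_rows", "arguments": {
  "motion": [
    [[0.07,0.11,4,0,0,0],[0.07,0.11,8,0,0,0],[0.07,0.11,12,0,0,0],[0.07,0.11,14.8,0,0,0],[0.07,0.11,16.1,0,0,0]]
  ],
  "jaw": 0.7
}}

```text
time: 2.2
tool_pos: [464.6, -157.1, 51.2]
tcp_rot: [-179.7, -0.0, 74.9]
ft_force: [-0.6, 0.1, 0.1]
finger_gap: 60.0
grip_force: 0.0
```

>>> {"name": "play_rows", "arguments": {
  "motion": [
    [[0,0,0,0,0,0],[0,0,0,0,0,0],[0,0,0,0,0,0],[0,0,0,0,0,0],[0,0,0,0,0,0]]
  ],
  "jaw": 0,
  "squeeze": 30
}}

```text
time: 2.7
tool_pos: [468.8, -157.5, 56.4]
tcp_rot: [179.8, 0.0, 75.0]
ft_force: [-0.8, -0.7, 5.7]
finger_gap: 17.9
grip_force: 30.8
```

>>> {"name": "play_rows", "arguments": {
  "motion": [
    [[0,0,0,0,0,0],[0,0,0,0,0,0],[0,0,-0.5,0,0,0],[0,0,-1.0,0,0,0],[0,0,-1.5,0,0,0]]
  ]
}}

```text
time: 3.2
tool_pos: [467.2, -156.6, 69.8]
tcp_rot: [-180.0, -0.0, 75.0]
ft_force: [-0.4, -0.4, -1.6]
finger_gap: 18.0
grip_force: 30.2
```

```bash
python3 -c "
from h import *
plan((467,-120,230,75),(472,105,250,75),(477,335,250,75))"
```

```text
t 3.2 p [ 467.2 -156.6   69.8] rot [-180.     -0.     75.02] gap 18.0 F [-0.4 -0.4 -1.6]
row [  3.53  -0.97 -16.02] [-0. -0.  0.] n>=3.3
row [21.86 -5.34 -2.  ] [0. 0. 0.] n>=4.5
row [22.35 -5.47 -0.  ] [0. 0. 0.] n>=4.6
```

>>> {"name": "play_rows", "arguments": {
  "motion": [
    [[0,0,-3.0,0,0,0],[0,0,-7,0,0,0],[0.3,-0.1,-11.5,0,0,0],[1.2,-0.3,-14.5,0,0,0],[3.53,-0.97,-16,0,0,0]]
  ]
}}

```text
time: 3.7
tool_pos: [468.4, -121.4, 233.7]
tcp_rot: [179.7, 0.1, 74.9]
ft_force: [1.6, 0.0, -0.9]
finger_gap: 17.9
grip_force: 30.2
```

>>> {"name": "play_rows", "arguments": {
  "motion": [
    [[4.0,-1,-0.4,0,0,0],[8.5,-2.1,-0.8,0,0,0],[13,-3.2,-1.2,0,0,0],[17.4,-4.3,-1.6,0,0,0],[21.86,-5.34,-2,0,0,0]]
  ]
}}

```text
time: 4.2
tool_pos: [471.5, 106.7, 250.0]
tcp_rot: [180.0, -0.0, 75.0]
ft_force: [0.2, 0.1, -1.1]
finger_gap: 17.9
grip_force: 30.2
```

>>> {"name": "play_rows", "arguments": {
  "motion": [
    [[4.5,-1.1,0,0,0,0],[9.5,-2.3,0,0,0,0],[14.5,-3.55,0,0,0,0],[18.5,-4.5,0,0,0,0],[21.2,-5.2,0,0,0,0]]
  ]
}}

```text
time: 4.7
tool_pos: [475.6, 326.2, 249.4]
tcp_rot: [-180.0, -0.0, 75.1]
ft_force: [0.4, -0.8, -1.1]
finger_gap: 18.0
grip_force: 30.2
```

>>> {"name": "play_rows", "arguments": {
  "motion": [
    [[1.15,-0.27,0,0,0,0],[1.15,-0.27,0,0,0,0],[1.15,-0.27,0,0,0,0],[1.15,-0.27,0,0,0,0]]
  ]
}}

```text
time: 5.1
tool_pos: [477.2, 333.5, 249.5]
tcp_rot: [180.0, 0.0, 74.9]
ft_force: [1.2, 1.0, -0.2]
finger_gap: 17.8
grip_force: 30.2
```

```bash
python3 -c "
from h import *
plan((477,340,250,75))
d=snap('wrist')
print(proj(d,[477,340,98]))
im=cv2.resize(d['pixels'],None,fx=1.25,fy=1.25,interpolation=cv2.INTER_CUBIC)
cv2.imwrite('pics/w3.png',cv2.cvtColor(im,cv2.COLOR_RGB2BGR))"
```

```text
t 5.1 p [477.2 333.5 249.5] rot [1.7999e+02 2.0000e-02 7.4930e+01] gap 17.8 F [ 1.2  1.  -0.2]
row [ 0.63 -0.19 -0.05] [ 0.   0.  -0.1] n>=0.1
[[314.73993337 179.6224784 ]]
```

View pics/w3.png

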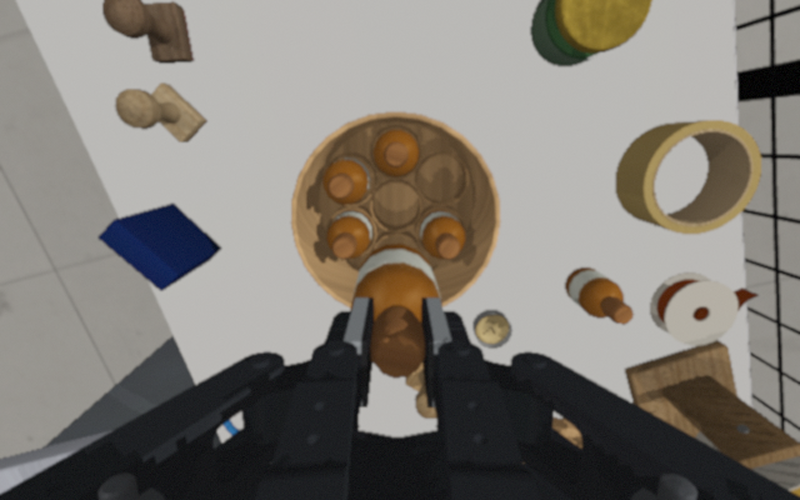

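Wrist view (x1.25): drum rim centre near (395,211); packed stopper tops at (397,155), (341,186), (344,246) and (448,246); empty cells in the middle (396,203), upper right (441,177) and bottom (hidden by the held bottle). Bottle 1's stopper is at (623,315).

```bash
python3 -c "
from h import *
d=snap('wrist');c=1/1.25
m=lambda x,y:(x*c,y*c)
st={180:m(397,153),240:m(341,186),300:m(344,246),60:m(448,246)}
rim=[m(395,113),m(293,210),m(498,210),m(324,141),m(466,140),m(323,284)]
p,e=fitdrum([(d,st,rim)],(477,340,-105));print(p,e); print(fitdrum([(d,{},rim)]))
print('b1',at(d,m(623,315),82))
for a in (0,60,120,180,240,300): t=np.radians(p[2]+a);print(a,p[0]+48*np.cos(t),p[1]+48*np.sin(t))
for a in (180,240,300,60): print(a,at(d,st[a],86))
t=sensors.sense();print(t['tool_pos'])
"
```

```text
[ 479.81  342.41 -105.2 ] [-0.6 -0.   0.3 -0.5 -0.4  0.5  0.6  0.6 -0.7 -0.3 -0.7 -0.3 -0.6 -0.7]
(array([ 479.58,  341.51, -100.  ]), array([-0.2, -0.2, -0.7,  0. , -0.3, -1. ]))
b1 [639.2 213.8]
0 467.2249194252385 296.0892082653291
60 513.6324420782526 308.350604646247
120 526.217522653014 354.67139638091794
180 492.3950805747615 388.73079173467096
240 445.98755792174745 376.46939535375304
300 433.40247734698596 330.14860361908205
180 [492.9 388.7]
240 [446.  376.4]
300 [434.5 331.2]
60 [513. 310.]
[477.23411724 333.62728936 249.55095705]
```

```bash
python3 -c "
from h import *
plan((467.2,295.8,200,75),(467.2,295.8,64,75))"
```

```text
t 5.2 p [477.2 333.6 249.6] rot [179.98  -0.    74.92] gap 17.9 F [-0.6 -1.3 -0.4]
row [-3.91  0.01  4.95] [ 0.  -0.  -0.1] n>=1.3
row [ 0.  -0.  13.6] [0. 0. 0.] n>=2.7
```

>>> {"name": "play_rows", "arguments": {
  "motion": [
    [[-1.6,0,2,0,0,0],[-3.2,0,4,0,0,0],[-3.91,0,4.95,0,0,0],[-3.91,0,4.95,0,0,0],[-3.91,0,4.95,0,0,0]]
  ]
}}

```text
time: 5.7
tool_pos: [467.2, 297.2, 200.7]
tcp_rot: [180.0, -0.1, 75.0]
ft_force: [0.6, 0.3, 0.0]
finger_gap: 17.7
grip_force: 30.2
```

>>> {"name": "play_rows", "arguments": {
  "motion": [
    [[0,0,2.5,0,0,0],[0,0,5,0,0,0],[0,0,7.5,0,0,0],[0,0,9,0,0,0],[0,0,10,0,0,0]]
  ]
}}

```text
time: 6.2
tool_pos: [466.9, 297.6, 99.4]
tcp_rot: [-180.0, -0.0, 75.0]
ft_force: [-0.2, 0.1, -0.9]
finger_gap: 18.3
grip_force: 30.3
```

>>> {"name": "play_rows", "arguments": {
  "motion": [
    [[0,0,1,0,0,0],[0,0,2,0,0,0],[0,0,3,0,0,0],[0,0,3.5,0,0,0],[0,0,3.5,0,0,0]]
  ]
}}

```text
time: 6.7
tool_pos: [466.2, 296.9, 63.9]
tcp_rot: [-179.9, 0.1, 75.0]
ft_force: [0.2, -0.9, -1.2]
finger_gap: 17.8
grip_force: 30.3
```

>>> {"name": "play_rows", "arguments": {
  "motion": [
    [[0,0,0.1,0,0,0],[0,0,0.2,0,0,0],[0,0,0.3,0,0,0],[0,0,0.3,0,0,0],[0,0,0.3,0,0,0]]
  ]
}}

```text
time: 7.2
tool_pos: [466.8, 297.2, 61.9]
tcp_rot: [180.0, -0.0, 75.0]
ft_force: [0.3, 0.1, -0.7]
finger_gap: 17.6
grip_force: 30.3
```

>>> {"name": "play_rows", "arguments": {
  "motion": [
    [[0,0,0.05,0,0,0],[0,0,0.1,0,0,0],[0,0,0.15,0,0,0],[0,0,0.2,0,0,0],[0,0,0.2,0,0,0]]
  ]
}}

```text
time: 7.7
tool_pos: [467.0, 297.4, 60.5]
tcp_rot: [180.0, -0.0, 75.0]
ft_force: [-3.0, 0.1, 4.5]
finger_gap: 17.8
grip_force: 30.9
```

>>> {"name": "play_rows", "arguments": {
  "motion": [
    [[0,0,0.05,0,0,0],[0,0,0.1,0,0,0],[0,0,0.1,0,0,0]]
  ]
}}

```text
time: 8.0
tool_pos: [467.3, 297.7, 60.4]
tcp_rot: [180.0, -0.1, 75.0]
ft_force: [-6.0, -1.3, 12.2]
finger_gap: 18.0
grip_force: 32.0
```

>>> {"name": "play_rows", "arguments": {
  "motion": [
    [[0,0,-0.1,0,0,0],[0,0,-0.1,0,0,0],[0,0,-0.1,0,0,0]]
  ]
}}

```text
time: 8.3
tool_pos: [467.0, 297.4, 60.4]
tcp_rot: [180.0, -0.0, 75.0]
ft_force: [-2.4, 0.4, 6.8]
finger_gap: 17.8
grip_force: 31.1
```

>>> {"name": "play_rows", "arguments": {
  "motion": [
    [[0,0,0,0,0,0],[0,0,0,0,0,0],[0,0,0,0,0,0],[0,0,0,0,0,0]]
  ],
  "jaw": 0.42
}}

```text
time: 8.7
tool_pos: [466.6, 297.0, 59.5]
tcp_rot: [-180.0, 0.0, 75.0]
ft_force: [0.7, -0.3, -1.1]
finger_gap: 36.0
grip_force: 0.0
```

>>> {"name": "play_rows", "arguments": {
  "motion": [
    [[0,0,-1,0,0,0],[0,0,-3,0,0,0],[0,0,-6.5,0,0,0],[0,0,-11,0,0,0],[0,0,-15,0,0,0]]
  ]
}}

```text
time: 9.2
tool_pos: [466.7, 297.1, 212.5]
tcp_rot: [180.0, -0.0, 75.0]
ft_force: [0.9, 0.4, -0.0]
finger_gap: 36.1
grip_force: 0.0
```

```bash
python3 -c "
from h import *
plan((530,255,240,75),(638,210,225,75))"
```

```text
t 9.2 p [466.7 297.1 212.5] rot [ 1.7996e+02 -3.0000e-02  7.5020e+01] gap 36.1 F [ 0.9  0.4 -0. ]
row [-2.43  7.21 -2.75] [ 0. -0.  0.] n>=1.6
row [-1.55 11.6   1.5 ] [0. 0. 0.] n>=2.4
```

>>> {"name": "play_rows", "arguments": {
  "motion": [
    [[-1,4,-1,0,0,0],[-2,8,-2,0,0,0],[-3,13,-2,0,0,0],[-3.7,17,-1.5,0,0,0],[-4,18.8,-1.25,0,0,0]]
  ],
  "jaw": 0.7
}}

```text
time: 9.7
tool_pos: [640.7, 207.3, 222.5]
tcp_rot: [179.9, 0.0, 74.9]
ft_force: [-0.6, -0.6, 0.0]
finger_gap: 59.5
grip_force: 0.0
```

>>> {"name": "play_rows", "arguments": {
  "motion": [
    [[0,0,0,0,0,0],[0,0,0,0,0,0],[0,0,0,0,0,0]]
  ]
}}

```text
time: 10.0
tool_pos: [637.3, 210.7, 222.9]
tcp_rot: [180.0, -0.0, 75.1]
ft_force: [-0.5, 0.7, 0.2]
finger_gap: 59.9
grip_force: 0.0
```

```bash
python3 -c "
from h import *
plan((639,210,215,75))
d=snap('wrist')
print(proj(d,[[639,210,82],[639,210,0]]))
im=cv2.resize(d['pixels'],None,fx=1.25,fy=1.25,interpolation=cv2.INTER_CUBIC)
cv2.imwrite('pics/w4.png',cv2.cvtColor(im,cv2.COLOR_RGB2BGR))"
```

```text
t 10.0 p [637.3 210.7 222.9] rot [ 1.7999e+02 -2.0000e-02  7.5070e+01] gap 59.9 F [-0.5  0.7  0.2]
row [-0.02  0.18  0.79] [ 0.  -0.   0.1] n>=0.2
[[318.76625922 189.17814064]
 [318.4649288  172.54023204]]
```

View pics/w4.png

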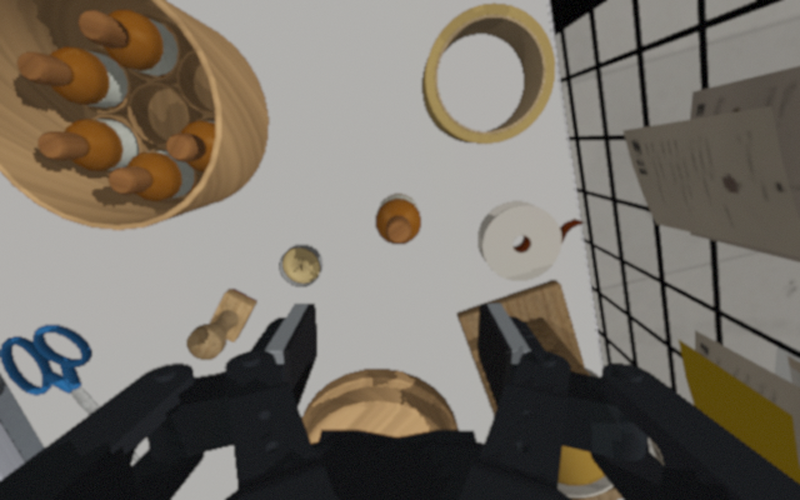

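Wrist view (x1.25): bottle 1's stopper top is at (399,231), with a reel at (520,240) and the dispenser base at (515,300), both clear of the fingers. The placed bottle stands upright in cell 0 at the bottom right of the group.

```bash
python3 -c "
from h import *
d=snap('wrist')
x,y=at(d,(319.4,184.8),82);print(x,y)
plan((x,y,54.5,75))"
```

```text
640.6 213.8
t 10.1 p [637.3 210.8 223.1] rot [ 1.7997e+02 -3.0000e-02  7.5090e+01] gap 60.1 F [0.2 1.4 0.4]
row [ 0.37  0.23 16.86] [ 0.  -0.   0.1] n>=3.4
```

>>> {"name": "play_rows", "arguments": {
  "motion": [
    [[0.37,0.23,4,0,0,0],[0.37,0.23,8.5,0,0,0],[0.37,0.23,13,0,0,0],[0.37,0.23,15.6,0,0,0],[0.37,0.23,16.7,0,0,0]]
  ]
}}

```text
time: 10.6
tool_pos: [638.0, 212.9, 51.5]
tcp_rot: [-179.7, 0.2, 75.1]
ft_force: [-0.4, 0.2, -0.8]
finger_gap: 60.0
grip_force: 0.0
```

>>> {"name": "play_rows", "arguments": {
  "motion": [
    [[0,0,0,0,0,0],[0,0,0,0,0,0],[0,0,0,0,0,0]]
  ]
}}

```text
time: 10.9
tool_pos: [643.1, 213.5, 58.4]
tcp_rot: [179.8, -0.1, 75.0]
ft_force: [-0.3, 0.1, -0.0]
finger_gap: 59.7
grip_force: 0.0
```

>>> {"name": "play_rows", "arguments": {
  "motion": [
    [[0,0,0,0,0,0],[0,0,0,0,0,0],[0,0,0,0,0,0],[0,0,0,0,0,0],[0,0,0,0,0,0]]
  ],
  "jaw": 0
}}

```text
time: 11.4
tool_pos: [641.7, 213.0, 56.0]
tcp_rot: [179.9, -0.0, 75.0]
ft_force: [-0.3, -0.2, 3.8]
finger_gap: 17.9
grip_force: 29.9
```

>>> {"name": "play_rows", "arguments": {
  "motion": [
    [[0,0,0,0,0,0],[0,0,-1,0,0,0],[0,0,-3,0,0,0],[0,0,-6,0,0,0],[0,0,-10,0,0,0]]
  ]
}}

```text
time: 11.9
tool_pos: [639.2, 212.3, 153.6]
tcp_rot: [-179.7, 0.2, 75.0]
ft_force: [1.5, 0.1, -0.9]
finger_gap: 17.8
grip_force: 29.5
```

```bash
python3 -c "
from h import *
plan((640,214,220,75),(526,354,220,15))"
```

```text
t 11.9 p [639.2 212.3 153.6] rot [-1.7972e+02  1.6000e-01  7.5010e+01] gap 17.8 F [ 1.5  0.1 -0.9]
row [ 0.17  0.   -6.64] [-0.3  0.2  0. ] n>=1.3
row [ 10.57 -14.64  -0.  ] [-0. -0. 60.] n>=7.0
```

>>> {"name": "play_rows", "arguments": {
  "motion": [
    [[0,0,-3,0,0,0],[0.3,-0.5,-5.5,0,0,7],[1.5,-2.0,-6.6,0,0,14],[3.5,-4.8,-6.6,0,0,21],[5.5,-7.6,-6.6,0,0,28]]
  ]
}}

```text
time: 12.4
tool_pos: [581.6, 285.9, 222.1]
tcp_rot: [180.0, -0.0, 46.7]
ft_force: [0.3, 0.2, -0.7]
finger_gap: 18.3
grip_force: 29.6
```

```bash
python3 -c "
from h import *
plan((526.2,354.4,210,15))"
```

```text
t 12.4 p [581.6 285.9 222.1] rot [ 1.7999e+02 -3.0000e-02  4.6650e+01] gap 18.3 F [ 0.3  0.2 -0.7]
row [ 1.17 -8.73  1.21] [ 0.  -0.  31.7] n>=3.7
```

>>> {"name": "play_rows", "arguments": {
  "motion": [
    [[0.3,-2.2,0.3,0,0,8],[0.6,-4.4,0.6,0,0,16],[0.9,-6.6,0.9,0,0,24],[1.1,-8.2,1.1,0,0,29.5],[1.17,-8.73,1.2,0,0,31.7]]
  ]
}}

```text
time: 12.9
tool_pos: [524.4, 354.9, 208.9]
tcp_rot: [-180.0, 0.1, 15.2]
ft_force: [-0.1, -0.5, -0.6]
finger_gap: 18.0
grip_force: 29.6
```

>>> {"name": "play_rows", "arguments": {
  "motion": [
    [[0,0,0,0,0,0],[0,0,0,0,0,0],[0,0,0,0,0,0]]
  ]
}}

```text
time: 13.2
tool_pos: [526.4, 353.2, 209.4]
tcp_rot: [180.0, 0.0, 15.3]
ft_force: [-1.4, 0.2, -0.2]
finger_gap: 18.1
grip_force: 29.6
```

```bash
python3 -c "
from h import *
plan((526.2,354.4,64,15))
d=snap('wrist')
im=cv2.resize(d['pixels'],None,fx=1.25,fy=1.25,interpolation=cv2.INTER_CUBIC)
P=[]
for a in range(0,360,10): P.append([479.7+76.5*np.cos(np.radians(a)),342+76.5*np.sin(np.radians(a)),98])
for a in (0,60,120,180,240,300,-1):
    t=np.radians(-105.2+a);k=48*(a>=0);P.append([479.7+k*np.cos(t),342+k*np.sin(t),86 if a not in(-1,120) else 4])
for u in proj(d,P)*1.25: cv2.circle(im,(int(u[0]),int(u[1])),2,(0,255,0),-1)
cv2.imwrite('pics/w5.png',cv2.cvtColor(im,cv2.COLOR_RGB2BGR))
"
```

```text
t 13.2 p [526.4 353.2 209.4] rot [179.99   0.    15.34] gap 18.1 F [-1.4  0.2 -0.2]
row [ 1.000e-02 -1.200e-01  1.454e+01] [0.  0.  0.3] n>=2.9
```

View pics/w5.png

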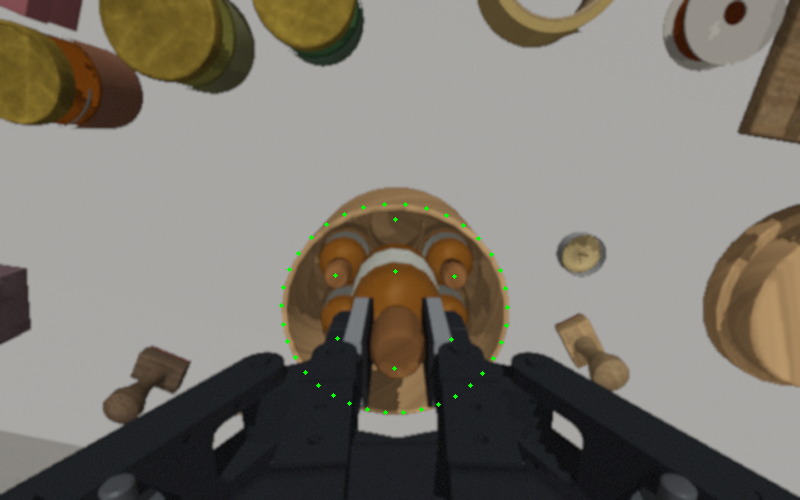

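The overlay matches the rim and stoppers to within about 2 mm, and the empty cell is free at (395,219). Descending.

>>> {"name": "play_rows", "arguments": {
  "motion": [
    [[0,-0.1,2.5,0,0,0.3],[0,-0.1,5.5,0,0,0.3],[0,-0.1,8.5,0,0,0.3],[0,-0.1,10.2,0,0,0.3],[0,-0.1,11,0,0,0.3]]
  ]
}}

```text
time: 13.75
tool_pos: [524.9, 353.7, 97.0]
tcp_rot: [180.0, 0.2, 15.0]
ft_force: [-0.5, -0.4, -0.8]
finger_gap: 17.8
grip_force: 29.6
```

>>> {"name": "play_rows", "arguments": {
  "motion": [
    [[0,0,1,0,0,0],[0,0,2,0,0,0],[0,0,3,0,0,0],[0,0,3.5,0,0,0],[0,0,3.5,0,0,0]]
  ]
}}

```text
time: 14.25
tool_pos: [525.3, 354.4, 63.4]
tcp_rot: [180.0, 0.1, 15.0]
ft_force: [-0.1, -0.5, -1.2]
finger_gap: 18.1
grip_force: 29.6
```

>>> {"name": "play_rows", "arguments": {
  "motion": [
    [[0,0,0.1,0,0,0],[0,0,0.2,0,0,0],[0,0,0.2,0,0,0]]
  ]
}}

```text
time: 14.55
tool_pos: [526.1, 354.8, 62.7]
tcp_rot: [-180.0, -0.0, 15.0]
ft_force: [-1.1, -0.8, -1.1]
finger_gap: 17.5
grip_force: 29.6
```

>>> {"name": "play_rows", "arguments": {
  "motion": [
    [[0,0,0.05,0,0,0],[0,0,0.1,0,0,0],[0,0,0.1,0,0,0]]
  ]
}}

```text
time: 14.85
tool_pos: [525.8, 354.7, 61.3]
tcp_rot: [180.0, 0.0, 15.0]
ft_force: [0.2, -0.9, -0.9]
finger_gap: 17.7
grip_force: 29.6
```

>>> {"name": "play_rows", "arguments": {
  "motion": [
    [[0,0,0.05,0,0,0],[0,0,0.1,0,0,0],[0,0,0.1,0,0,0]]
  ]
}}

```text
time: 15.15
tool_pos: [525.8, 354.7, 60.2]
tcp_rot: [180.0, 0.0, 15.0]
ft_force: [0.3, 0.1, -0.9]
finger_gap: 18.0
grip_force: 29.6
```

>>> {"name": "play_rows", "arguments": {
  "motion": [
    [[0,0,0.05,0,0,0],[0,0,0.1,0,0,0],[0,0,0.1,0,0,0]]
  ]
}}

```text
time: 15.45
tool_pos: [526.2, 354.9, 60.0]
tcp_rot: [-180.0, -0.0, 15.0]
ft_force: [-0.8, -0.2, 4.9]
finger_gap: 17.8
grip_force: 30.0
```

>>> {"name": "play_rows", "arguments": {
  "motion": [
    [[0,0,0,0,0,0],[0,0,0,0,0,0],[0,0,0,0,0,0],[0,0,0,0,0,0]]
  ],
  "jaw": 0.42
}}

```text
time: 15.85
tool_pos: [525.7, 354.6, 59.0]
tcp_rot: [180.0, 0.0, 15.0]
ft_force: [0.2, -0.1, -0.7]
finger_gap: 35.8
grip_force: 0.0
```

>>> {"name": "play_rows", "arguments": {
  "motion": [
    [[0,0,-1,0,0,0],[0,0,-4,0,0,0],[0,0,-8.5,0,0,0],[0,0,-13,0,0,0],[0,0,-16,0,0,0]]
  ]
}}

```text
time: 16.35
tool_pos: [526.9, 355.3, 224.5]
tcp_rot: [-179.9, -0.3, 15.0]
ft_force: [0.4, 0.2, 1.1]
finger_gap: 35.6
grip_force: 0.0
```

```bash
python3 -c "
from h import *
plan((570,165,235,15),(602,-30,235,15),(618,-188,215,15))"
```

```text
t 16.35 p [526.9 355.3 224.5] rot [-179.93   -0.28   15.02] gap 35.6 F [0.4 0.2 1.1]
row [-0.76 19.49 -1.08] [-0.1 -0.3  0. ] n>=3.9
row [-1.96 19.66  0.  ] [0. 0. 0.] n>=4.0
row [-2.54 15.68  2.  ] [0. 0. 0.] n>=3.2
```

>>> {"name": "play_rows", "arguments": {
  "motion": [
    [[-0.1,3,-0.5,0,0,0],[-0.2,7,-1.0,0,0,0],[-0.4,11.2,-1.1,0,0,0],[-0.6,15.4,-1.1,0,0,0],[-0.76,19.5,-1.1,0,0,0]]
  ],
  "jaw": 0.7
}}

```text
time: 16.85
tool_pos: [569.3, 162.8, 231.4]
tcp_rot: [180.0, -0.1, 15.0]
ft_force: [0.4, 0.8, -0.6]
finger_gap: 60.1
grip_force: 0.0
```

>>> {"name": "play_rows", "arguments": {
  "motion": [
    [[-0.4,4,0,0,0,0],[-0.8,8,0,0,0,0],[-1.2,12,0,0,0,0],[-1.6,16,0,0,0,0],[-1.96,19.7,0,0,0,0]]
  ]
}}

```text
time: 17.35
tool_pos: [601.3, -32.9, 231.3]
tcp_rot: [180.0, -0.1, 15.0]
ft_force: [-0.0, 0.2, 0.8]
finger_gap: 59.5
grip_force: 0.0
```

>>> {"name": "play_rows", "arguments": {
  "motion": [
    [[-0.6,4,0.5,0,0,0],[-1.3,8,1,0,0,0],[-1.9,12,1.6,0,0,0],[-2.3,14.7,2,0,0,0],[-2.54,15.7,2,0,0,0]]
  ]
}}

```text
time: 17.85
tool_pos: [616.7, -192.1, 210.0]
tcp_rot: [180.0, 0.0, 14.9]
ft_force: [0.2, 0.4, -0.5]
finger_gap: 60.1
grip_force: 0.0
```

>>> {"name": "play_rows", "arguments": {
  "motion": [
    [[0,0,0,0,0,0],[0,0,0,0,0,0],[0,0,0,0,0,0]]
  ]
}}

```text
time: 18.15
tool_pos: [617.6, -187.7, 210.9]
tcp_rot: [180.0, -0.0, 15.1]
ft_force: [-0.5, -0.5, 0.1]
finger_gap: 59.4
grip_force: 0.0
```

```bash
python3 -c "
from h import *
plan((618.6,-188.7,54.5,15))
d=snap('wrist');b=d['pixels']
u=proj(d,[618.6,-188.7,82])[0];print(u);x,y=u.astype(int)
im=cv2.resize(b[y-75:y+75,x-100:x+100],None,fx=3,fy=3,interpolation=cv2.INTER_CUBIC)
cv2.imwrite('pics/w6.png',cv2.cvtColor(im,cv2.COLOR_RGB2BGR))"
```

```text
t 18.15 p [ 617.6 -187.7  210.9] rot [ 1.80e+02 -4.00e-02  1.51e+01] gap 59.4 F [-0.5 -0.5  0.1]
row [ 0.06  0.12 15.64] [ 0.  -0.   0.1] n>=3.1
[319.04721385 191.96010827]
```

View pics/w6.png

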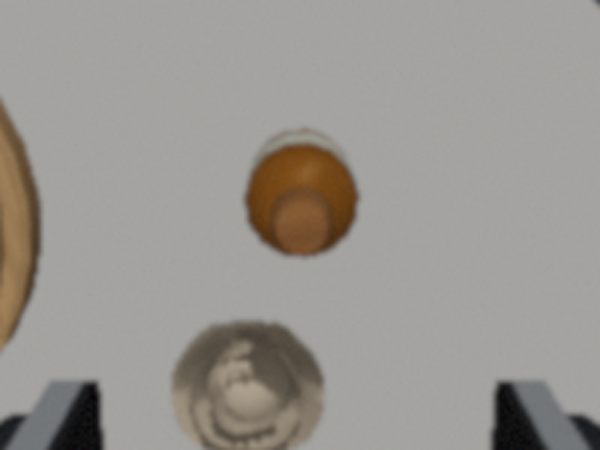

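Bottle 2 (amber): its stopper top is at full-frame (319.7,191), within 1 mm of the estimate. The bowl below is clear.

>>> {"name": "play_rows", "arguments": {
  "motion": [
    [[0.14,0.16,4,0,0,0],[0.14,0.16,8,0,0,0],[0.14,0.16,12,0,0,0],[0.14,0.16,14.7,0,0,0],[0.14,0.16,15.6,0,0,0]]
  ]
}}

```text
time: 18.7
tool_pos: [616.6, -188.2, 50.2]
tcp_rot: [-179.8, 0.3, 15.1]
ft_force: [0.7, 1.1, -0.2]
finger_gap: 59.6
grip_force: 0.0
```

>>> {"name": "play_rows", "arguments": {
  "motion": [
    [[0,0,0,0,0,0],[0,0,0,0,0,0],[0,0,0,0,0,0]]
  ]
}}

```text
time: 19.0
tool_pos: [620.9, -190.9, 57.2]
tcp_rot: [179.9, -0.2, 15.0]
ft_force: [-0.1, -0.0, 0.4]
finger_gap: 60.0
grip_force: 0.0
```

>>> {"name": "play_rows", "arguments": {
  "motion": [
    [[0,0,0,0,0,0],[0,0,0,0,0,0],[0,0,0,0,0,0],[0,0,0,0,0,0],[0,0,0,0,0,0]]
  ],
  "jaw": 0
}}

```text
time: 19.5
tool_pos: [619.5, -190.5, 55.0]
tcp_rot: [180.0, -0.1, 15.0]
ft_force: [-1.1, 0.8, 4.4]
finger_gap: 18.1
grip_force: 29.4
```

>>> {"name": "play_rows", "arguments": {
  "motion": [
    [[0,0,0,0,0,0],[0,0,-1,0,0,0],[0,0,-4,0,0,0],[0,0,-8,0,0,0],[0,0,-12,0,0,0]]
  ]
}}

```text
time: 20.0
tool_pos: [618.1, -190.0, 174.8]
tcp_rot: [-179.9, 0.1, 15.0]
ft_force: [1.4, -0.1, -0.9]
finger_gap: 18.0
grip_force: 29.4
```

```bash
python3 -c "
from h import *
plan((612,-130,230,15),(575,80,250,15),(525,265,250,15),(479.7,342,210,15))"
```

```text
t 20.0 p [ 618.1 -190.   174.8] rot [-1.7991e+02  1.2000e-01  1.5010e+01] gap 18.0 F [ 1.4 -0.1 -0.9]
row [ 0.96 -5.96 -5.51] [-0.1  0.1  0. ] n>=1.6
row [  1.86 -21.24  -2.  ] [0. 0. 0.] n>=4.3
row [ -0.04 -19.16  -0.  ] [0. 0. 0.] n>=3.8
row [-2.38 -8.61  4.  ] [0. 0. 0.] n>=2.0
```

>>> {"name": "play_rows", "arguments": {
  "motion": [
    [[0.1,-0.3,-2.5,0,0,0],[0.3,-1.5,-4.5,0,0,0],[0.6,-3.5,-5.5,0,0,0],[0.96,-6,-5.5,0,0,0],[1.3,-10,-5.9,0,0,0]]
  ]
}}

```text
time: 20.5
tool_pos: [604.8, -89.9, 232.2]
tcp_rot: [-180.0, 0.1, 14.9]
ft_force: [0.2, 1.1, -0.9]
finger_gap: 18.0
grip_force: 29.4
```

>>> {"name": "play_rows", "arguments": {
  "motion": [
    [[0.4,-4.3,-0.4,0,0,0],[0.8,-8.6,-0.8,0,0,0],[1.2,-12.9,-1.2,0,0,0],[1.5,-17.2,-1.6,0,0,0],[1.5,-21.3,-1.6,0,0,0]]
  ]
}}

```text
time: 21.0
tool_pos: [563.7, 121.9, 249.1]
tcp_rot: [-180.0, 0.0, 15.1]
ft_force: [0.5, 0.8, -0.9]
finger_gap: 17.7
grip_force: 29.4
```

```bash
python3 -c "
from h import *
plan((500,300,250,15),(479.7,342,210,15))"
```

```text
t 21.0 p [563.7 121.9 249.1] rot [-1.7997e+02  3.0000e-02  1.5060e+01] gap 17.7 F [ 0.5  0.8 -0.9]
row [ -1.52 -18.85  -0.08] [-0.   0.   0.1] n>=3.8
row [-0.87 -4.58  4.  ] [0. 0. 0.] n>=1.2
```

>>> {"name": "play_rows", "arguments": {
  "motion": [
    [[-0.35,-4.3,0,0,0,0],[-0.7,-8.6,0,0,0,0],[-1.0,-13,0,0,0,0],[-1.3,-16.7,0,0,0,0],[-1.52,-18.85,0,0,0,0]]
  ]
}}

```text
time: 21.5
tool_pos: [498.7, 300.4, 248.2]
tcp_rot: [-180.0, 0.1, 15.2]
ft_force: [0.7, -0.5, -0.4]
finger_gap: 18.2
grip_force: 29.5
```

>>> {"name": "play_rows", "arguments": {
  "motion": [
    [[-0.4,-2,1.5,0,0,0],[-0.75,-3.8,3,0,0,0],[-0.87,-4.58,4,0,0,0],[-0.87,-4.58,4,0,0,0],[-0.87,-4.58,4,0,0,0]]
  ]
}}

```text
time: 22.0
tool_pos: [481.0, 338.9, 209.1]
tcp_rot: [180.0, 0.0, 15.0]
ft_force: [-0.1, -0.5, -0.7]
finger_gap: 18.0
grip_force: 29.5
```

```bash
python3 -c "
from h import *
plan((479.7,342,64,15))
d=snap('wrist')
im=cv2.resize(d['pixels'],None,fx=1.25,fy=1.25,interpolation=cv2.INTER_CUBIC)
P=[]
for a in range(0,360,10): P.append([479.7+76.5*np.cos(np.radians(a)),342+76.5*np.sin(np.radians(a)),98])
for a in (0,60,120,180,240,300,-1):
    t=np.radians(-105.2+a);k=48*(a>=0);P.append([479.7+k*np.cos(t),342+k*np.sin(t),86 if a>=0 else 4])
for u in proj(d,P)*1.25: cv2.circle(im,(int(u[0]),int(u[1])),2,(0,255,0),-1)
cv2.imwrite('pics/w7.png',cv2.cvtColor(im,cv2.COLOR_RGB2BGR))"
```

```text
t 22.0 p [481.  338.9 209.1] rot [1.7997e+02 5.0000e-02 1.5030e+01] gap 18.0 F [-0.1 -0.5 -0.7]
row [-0.03 -0.34 14.51] [0. 0. 0.] n>=2.9
```

View pics/w7.png

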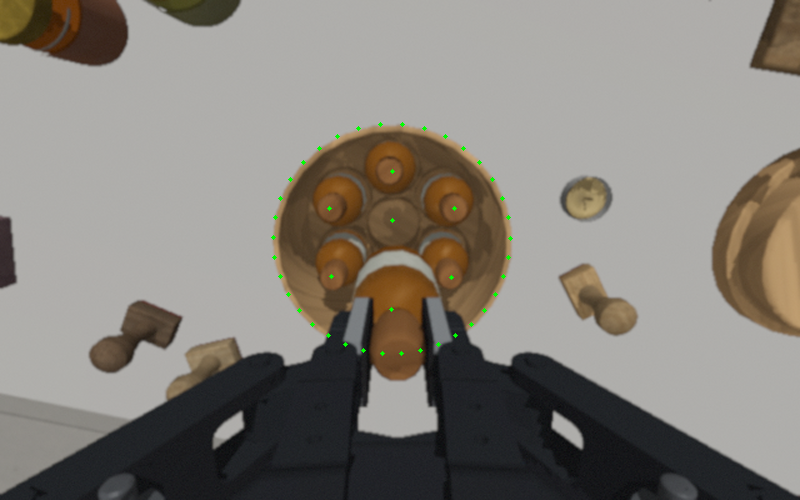

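Six stoppers stand at their modelled spots, the middle cell is clear at (392,220), and the rim overlay fits to about 1 mm. Descending.

>>> {"name": "play_rows", "arguments": {
  "motion": [
    [[-0.03,-0.3,2.5,0,0,0],[-0.03,-0.3,5.5,0,0,0],[-0.03,-0.3,8.5,0,0,0],[-0.03,-0.3,10.2,0,0,0],[-0.03,-0.3,11,0,0,0]]
  ]
}}

```text
time: 22.55
tool_pos: [480.0, 340.8, 97.9]
tcp_rot: [180.0, 0.1, 14.9]
ft_force: [-0.3, 0.2, -0.3]
finger_gap: 18.1
grip_force: 29.5
```

>>> {"name": "play_rows", "arguments": {
  "motion": [
    [[0,0,1,0,0,0],[0,0,2,0,0,0],[0,0,3,0,0,0],[0,0,3.5,0,0,0],[0,0,3.5,0,0,0]]
  ]
}}

```text
time: 23.05
tool_pos: [479.6, 341.8, 63.4]
tcp_rot: [180.0, 0.1, 15.0]
ft_force: [-0.5, 0.3, -0.2]
finger_gap: 17.9
grip_force: 29.5
```

>>> {"name": "play_rows", "arguments": {
  "motion": [
    [[0,0,0.1,0,0,0],[0,0,0.2,0,0,0],[0,0,0.2,0,0,0]]
  ]
}}

```text
time: 23.35
tool_pos: [480.4, 342.3, 62.7]
tcp_rot: [-180.0, -0.0, 15.0]
ft_force: [-0.2, 0.5, -1.2]
finger_gap: 17.7
grip_force: 29.5
```

>>> {"name": "play_rows", "arguments": {
  "motion": [
    [[0,0,0.05,0,0,0],[0,0,0.1,0,0,0],[0,0,0.1,0,0,0]]
  ]
}}

```text
time: 23.65
tool_pos: [480.1, 342.1, 61.3]
tcp_rot: [-180.0, -0.0, 15.0]
ft_force: [-0.1, 0.1, -0.7]
finger_gap: 17.8
grip_force: 29.5
```

>>> {"name": "play_rows", "arguments": {
  "motion": [
    [[0,0,0.05,0,0,0],[0,0,0.1,0,0,0],[0,0,0.1,0,0,0]]
  ]
}}

```text
time: 23.95
tool_pos: [480.1, 342.1, 60.2]
tcp_rot: [180.0, 0.0, 15.0]
ft_force: [-0.7, 0.5, -0.8]
finger_gap: 17.8
grip_force: 29.5
```

>>> {"name": "play_rows", "arguments": {
  "motion": [
    [[0,0,0.05,0,0,0],[0,0,0.1,0,0,0],[0,0,0.1,0,0,0]]
  ]
}}

```text
time: 24.25
tool_pos: [480.1, 342.1, 59.2]
tcp_rot: [180.0, 0.0, 15.0]
ft_force: [0.6, -0.8, -1.0]
finger_gap: 17.5
grip_force: 29.5
```

>>> {"name": "play_rows", "arguments": {
  "motion": [
    [[0,0,0.05,0,0,0],[0,0,0.1,0,0,0],[0,0,0.1,0,0,0]]
  ]
}}

```text
time: 24.55
tool_pos: [480.5, 342.3, 59.0]
tcp_rot: [-180.0, -0.0, 15.0]
ft_force: [-2.1, -0.5, 4.2]
finger_gap: 18.0
grip_force: 30.0
```

>>> {"name": "play_rows", "arguments": {
  "motion": [
    [[0,0,0,0,0,0],[0,0,0,0,0,0],[0,0,0,0,0,0],[0,0,0,0,0,0]]
  ],
  "jaw": 0.42
}}

```text
time: 24.95
tool_pos: [480.0, 342.0, 58.1]
tcp_rot: [180.0, 0.0, 15.0]
ft_force: [-0.1, 0.3, 0.9]
finger_gap: 35.6
grip_force: 0.0
```

>>> {"name": "play_rows", "arguments": {
  "motion": [
    [[0,0,-1,0,0,0],[0,0,-4,0,0,0],[0,0,-8.5,0,0,0],[0,0,-13,0,0,0],[0,0,-16,0,0,0]]
  ]
}}

```text
time: 25.45
tool_pos: [481.1, 342.7, 223.3]
tcp_rot: [-179.9, -0.3, 15.0]
ft_force: [1.6, 1.3, 0.6]
finger_gap: 35.6
grip_force: 0.0
```

```bash
python3 -c "
from h import *
plan((475,120,220,15),(470,-110,220,15),(464,-320,200,15),(464,-344.5,180,15))
d=snap('wrist','w8.png')"
```

```text
t 25.45 p [481.1 342.7 223.3] rot [-179.92   -0.27   15.02] gap 35.6 F [1.6 1.3 0.6]
row [-6.37 21.35  0.27] [-0.1 -0.3  0. ] n>=4.5
row [-6.44 22.09  0.  ] [0. 0. 0.] n>=4.6
row [-6.01 20.13  2.  ] [0. 0. 0.] n>=4.2
row [-0.63  2.37  2.  ] [0. 0. 0.] n>=0.6
```

>>> {"name": "play_rows", "arguments": {
  "motion": [
    [[-1.1,3.8,0.1,0,0,0],[-2.4,8,0.2,0,0,0],[-3.7,12.4,0.3,0,0,0],[-5,16.9,0.3,0,0,0],[-6.37,21.35,0.3,0,0,0]]
  ],
  "jaw": 0.7
}}

```text
time: 26.0
tool_pos: [473.6, 117.8, 215.8]
tcp_rot: [180.0, -0.1, 15.0]
ft_force: [0.9, -0.7, 0.4]
finger_gap: 59.6
grip_force: 0.0
```

>>> {"name": "play_rows", "arguments": {
  "motion": [
    [[-1.3,4.4,0,0,0,0],[-2.6,8.8,0,0,0,0],[-3.9,13.2,0,0,0,0],[-5.2,17.7,0,0,0,0],[-6.4,22.1,0,0,0,0]]
  ]
}}

```text
time: 26.5
tool_pos: [469.1, -112.6, 216.1]
tcp_rot: [180.0, -0.1, 15.0]
ft_force: [0.8, 0.1, -0.1]
finger_gap: 60.0
grip_force: 0.0
```

>>> {"name": "play_rows", "arguments": {
  "motion": [
    [[-1.3,4.4,0.5,0,0,0],[-2.6,8.8,1,0,0,0],[-4,13.4,1.6,0,0,0],[-5.2,17.4,2,0,0,0],[-6,20.1,2,0,0,0]]
  ]
}}

```text
time: 27.0
tool_pos: [462.5, -323.0, 194.9]
tcp_rot: [-180.0, 0.0, 14.9]
ft_force: [0.6, 1.3, 0.6]
finger_gap: 59.7
grip_force: 0.0
```

>>> {"name": "play_rows", "arguments": {
  "motion": [
    [[-0.4,1.4,1.3,0,0,0],[-0.63,2.37,2,0,0,0],[-0.63,2.37,2,0,0,0],[-0.63,2.37,2,0,0,0],[-0.63,2.37,2,0,0,0]]
  ]
}}

```text
time: 27.5
tool_pos: [464.0, -344.0, 176.0]
tcp_rot: [180.0, -0.0, 15.1]
ft_force: [0.0, -0.9, -0.3]
finger_gap: 59.7
grip_force: 0.0
```

```bash
python3 -c "
from h import *
plan((464,-344.5,11,15))
d=snap('wrist');b=d['pixels']
u=proj(d,[464.1,-344.5,26])[0];print(u);x,y=u.astype(int);print(x,y)
im=b[y-100:y+100,x-130:x+130].copy()
im=cv2.resize(im,None,fx=3,fy=3,interpolation=cv2.INTER_CUBIC)
P=[[464.1+71*np.cos(a),-344.5+71*np.sin(a),8] for a in np.arange(0,6.28,.2)]
for q in proj(d,P): cv2.circle(im,(int((q[0]-x+130)*3),int((q[1]-y+100)*3)),2,(0,255,0),-1)
cv2.imwrite('pics/w9.png',cv2.cvtColor(im,cv2.COLOR_RGB2BGR))"
```

```text
t 27.5 p [ 464. -344.  176.] rot [ 1.7998e+02 -3.0000e-02  1.5080e+01] gap 59.7 F [ 0.  -0.9 -0.3]
row [-0.03  0.04 16.5 ] [ 0.  -0.   0.1] n>=3.3
[318.05543092 187.3226197 ]
318 187
```

View pics/w9.png

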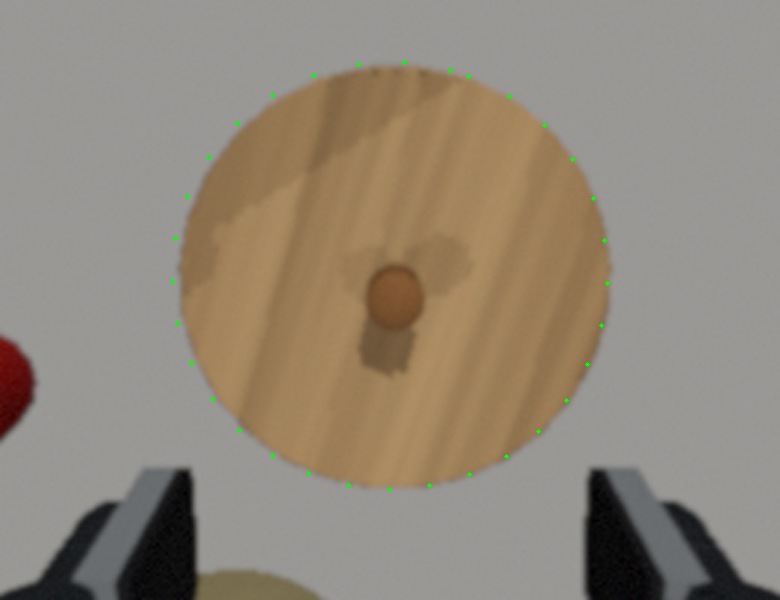

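The cover's disc spans crop x 180–610 and y 66–488, with its knob at (395,295). That is about 1.6 mm to tool +y of the estimate. Red bottle edge at (35,385) is clear of the fingers.

>>> {"name": "play_rows", "arguments": {
  "motion": [
    [[-0.08,0.2,4,0,0,0],[-0.08,0.2,8,0,0,0],[-0.08,0.2,11.5,0,0,0],[-0.08,0.2,14,0,0,0],[-0.08,0.2,15,0,0,0]]
  ],
  "jaw": 0.45
}}

```text
time: 28.05
tool_pos: [462.1, -344.9, 22.6]
tcp_rot: [-179.8, 0.1, 15.1]
ft_force: [-0.6, 0.3, -0.4]
finger_gap: 38.1
grip_force: 0.0
```

>>> {"name": "play_rows", "arguments": {
  "motion": [
    [[0,0,0.5,0,0,0],[0,0,1.0,0,0,0],[0,0,1.3,0,0,0],[0,0,1.3,0,0,0],[0,0,1.3,0,0,0]]
  ]
}}

```text
time: 28.55
tool_pos: [463.8, -347.4, 13.2]
tcp_rot: [179.9, -0.0, 15.0]
ft_force: [1.0, 0.6, 0.2]
finger_gap: 38.7
grip_force: 0.0
```

>>> {"name": "play_rows", "arguments": {
  "motion": [
    [[0,0,0.1,0,0,0],[0,0,0.2,0,0,0],[0,0,0.2,0,0,0]]
  ]
}}

```text
time: 28.85
tool_pos: [463.3, -347.0, 10.3]
tcp_rot: [-180.0, 0.0, 15.0]
ft_force: [0.3, -0.1, -0.9]
finger_gap: 38.0
grip_force: 0.0
```

>>> {"name": "play_rows", "arguments": {
  "motion": [
    [[0,0,0,0,0,0],[0,0,0,0,0,0],[0,0,0,0,0,0],[0,0,0,0,0,0],[0,0,0,0,0,0]]
  ],
  "jaw": 0,
  "squeeze": 60
}}

```text
time: 29.35
tool_pos: [463.4, -347.1, 10.5]
tcp_rot: [180.0, -0.0, 15.0]
ft_force: [-1.3, -0.2, 2.8]
finger_gap: 14.9
grip_force: 58.6
```

>>> {"name": "play_rows", "arguments": {
  "motion": [
    [[0,0,0,0,0,0],[0,0,-0.5,0,0,0],[0,0,-1.5,0,0,0],[0,0,-3,0,0,0],[0,0,-3,0,0,0]]
  ]
}}

```text
time: 29.85
tool_pos: [465.0, -348.5, 43.7]
tcp_rot: [179.8, -0.2, 15.0]
ft_force: [0.6, 0.1, -1.0]
finger_gap: 14.9
grip_force: 58.7
```

>>> {"name": "play_rows", "arguments": {
  "motion": [
    [[0,-1,-3,0,0,0],[0,-2,-6,0,0,0],[0,-3,-9,0,0,0],[0,-4,-12,0,0,0],[0,-5,-15,0,0,0]]
  ]
}}

```text
time: 30.35
tool_pos: [450.2, -298.3, 191.9]
tcp_rot: [180.0, -0.0, 15.0]
ft_force: [0.8, -0.1, -1.5]
finger_gap: 15.1
grip_force: 58.8
```

```bash
python3 -c "
from h import *
plan((470,-110,215,15),(475,120,215,15),(479.7,342,200,15))
d=snap('wrist','w10.png')
"
```

```text
t 30.35 p [ 450.2 -298.3  191.9] rot [ 1.7997e+02 -3.0000e-02  1.5010e+01] gap 15.1 F [ 0.8 -0.1 -1.5]
row [  6.79 -17.67  -2.32] [ 0. -0.  0.] n>=3.8
row [  6.44 -22.09  -0.  ] [0. 0. 0.] n>=4.6
row [  6.2  -21.32   1.5 ] [0. 0. 0.] n>=4.5
```

View pics/w10.png

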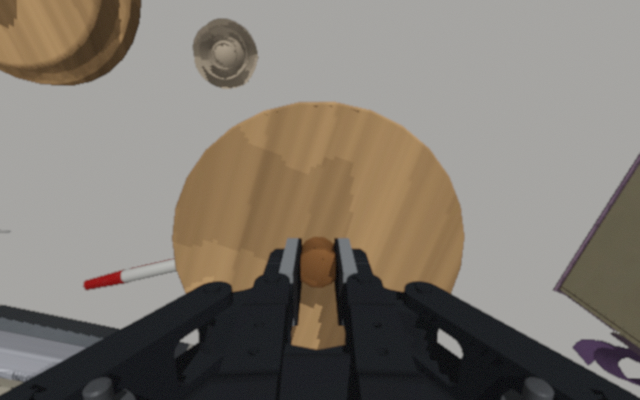

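The cover hangs level, knob between the pads at (320,262); its rim is visible from (173,230) over (320,102) to (464,230). Fitting its centre in the tool frame.

```bash
cat > inhand.py <<'E'
from h import *
from scipy.optimize import least_squares
def fit(d,z0,R,lo,th0,box=None):
    "edge points: scan along columns/rays from approx centre; returns centre (tool x,y), pitch about y, roll about x"
    T=np.array(d['T_tool_cam']);Ri=T[:3,:3].T;ti=-Ri@T[:3,3];dd=dict(d,R=Ri,t=ti)
    g=cv2.GaussianBlur(d['pixels'],(3,3),0).astype(float); sat=g[...,0]-g[...,2]
    pts=[]
    for a in np.radians(th0):
        rr=np.arange(R-15,R+15,.25)
        uv=proj(dd,[[r*np.cos(a),r*np.sin(a),z0] for r in rr])
        v=cv2.remap(sat.astype(np.float32),uv[:,0].astype(np.float32)[None],uv[:,1].astype(np.float32)[None],1)[0]
        k=np.argmin(np.gradient(cv2.GaussianBlur(v[None],(9,1),0)[0])); pts.append(uv[k])
    pts=np.array(pts)
    def f(p):
        Rt=Ro.from_euler('xy',[p[3],p[2]],degrees=True).as_matrix();e=[]
        for u in pts:
            o,v=ray(dd,u);n=Rt[:,2];c=np.array([p[0],p[1],z0]);q=o+v*(n@(c-o))/(n@v);e.append(np.linalg.norm(q-c)-R)
        return np.array(e)
    s=least_squares(lambda p:f([p[0],p[1],0,0]),[0,0],loss='soft_l1')
    s4=least_squares(f,[0,0,0,0],loss='soft_l1')
    return s.x.round(2),f([*s.x,0,0]).round(1),s4.x.round(2),f(s4.x).round(1)
E
python3 -c "
from inhand import *
d=snap('wrist')
for z in (1.5,2.5,3.5):
  for q in fit(d,z,71,0,range(-95,96,10)): print(z,q)"
```

```text
1.5 [0.41 0.  ]
1.5 [-1.5 -1.5 -1.4 -0.9 -0.5 -0.  -0.1  0.1  0.1  0.6  0.6  0.3  0.1 -0.1
 -0.  -0.5 -0.9 -1.4 -1.5 -1.7]
1.5 [ 1.94  2.41 -7.61  5.79]
1.5 [-2.4 -1.7 -0.9 -0.1  0.5  0.8  0.5  0.4 -0.1  0.1 -0.1 -0.4 -0.5 -0.4
  0.1  0.1  0.1 -0.1 -0.2 -0.6]
2.5 [ 0.57 -0.04]
2.5 [-1.  -1.1 -0.9 -0.8 -0.4  0.1  0.  -0.   0.2  0.4  0.4  0.2  0.   0.1
 -0.1 -0.3 -0.7 -0.9 -1.  -1.2]
2.5 [ 1.36  0.4  -4.91  1.11]
2.5 [-1.5 -1.1 -0.7 -0.3  0.1  0.4  0.2 -0.   0.   0.1  0.1 -0.1 -0.2  0.1
  0.1  0.1 -0.2 -0.4 -0.7 -1.1]
3.5 [ 0.67 -0.08]
3.5 [-0.5 -0.6 -0.5 -0.6 -0.2  0.2 -0.1 -0.1  0.1  0.3  0.3  0.1 -0.1 -0.
  0.1 -0.1 -0.5 -0.6 -0.7 -0.6]
3.5 [ 1.08  0.11 -2.88  0.45]
3.5 [-0.8 -0.6 -0.3 -0.3  0.1  0.4  0.  -0.2 -0.   0.1  0.1 -0.1 -0.2 -0.
  0.2  0.2 -0.2 -0.3 -0.6 -0.7]
```

>>> {"name": "play_rows", "arguments": {
  "motion": [
    [[1,-2.7,-0.6,0,0,0],[2.4,-6.3,-1.2,0,0,0],[3.8,-10,-1.8,0,0,0],[5.3,-13.8,-2.3,0,0,0],[6.8,-17.7,-2.3,0,0,0]]
  ]
}}

```text
time: 30.95
tool_pos: [470.4, -109.0, 213.7]
tcp_rot: [180.0, -0.1, 15.0]
ft_force: [0.4, 0.7, -1.4]
finger_gap: 15.2
grip_force: 58.9
```

>>> {"name": "play_rows", "arguments": {
  "motion": [
    [[1.3,-4.4,0,0,0,0],[2.6,-8.8,0,0,0,0],[3.9,-13.2,0,0,0,0],[5.2,-17.7,0,0,0,0],[6.4,-22.1,0,0,0,0]]
  ]
}}

```text
time: 31.45
tool_pos: [474.4, 121.7, 212.8]
tcp_rot: [180.0, -0.0, 15.0]
ft_force: [1.2, 0.6, -1.0]
finger_gap: 15.2
grip_force: 58.9
```

>>> {"name": "play_rows", "arguments": {
  "motion": [
    [[1.3,-4.4,0,0,0,0],[2.6,-8.8,0,0,0,0],[3.9,-13.2,0,0,0,0],[5.1,-17.5,0,0,0,0],[5.9,-20,0,0,0,0]]
  ]
}}

```text
time: 31.95
tool_pos: [479.1, 331.4, 212.4]
tcp_rot: [-180.0, 0.0, 15.1]
ft_force: [0.8, -0.8, -1.0]
finger_gap: 15.2
grip_force: 58.9
```

>>> {"name": "play_rows", "arguments": {
  "motion": [
    [[0.2,-0.7,0,0,0,0],[0.3,-1.2,0,0,0,0],[0.3,-1.2,0,0,0,0],[0.3,-1.2,0,0,0,0],[0.3,-1.2,0,0,0,0]]
  ]
}}

```text
time: 32.45
tool_pos: [480.0, 339.7, 213.4]
tcp_rot: [180.0, -0.0, 14.9]
ft_force: [0.1, 0.3, -2.3]
finger_gap: 15.2
grip_force: 58.9
```

```bash
python3 -c "
from inhand import *
plan((479.1,341.8,140,15))
d=snap('wrist','w11.png')
print(fit(d,3,71,0,range(-95,96,10))[0])
S=snap('scene','s2.png')
"
```

```text
t 32.45 p [480.  339.7 213.4] rot [ 1.7999e+02 -1.0000e-02  1.4940e+01] gap 15.2 F [ 0.1  0.3 -2.3]
row [-0.03 -0.23  7.34] [ 0.  -0.  -0.1] n>=1.5
[0.77 0.2 ]
```

>>> {"name": "play_rows", "arguments": {
  "motion": [
    [[-0.03,-0.23,2,0,0,0],[-0.03,-0.23,5,0,0,0],[-0.03,-0.23,8,0,0,0],[-0.03,-0.23,9.2,0,0,0],[-0.03,-0.23,9.5,0,0,0]]
  ]
}}

```text
time: 33.05
tool_pos: [477.8, 341.9, 116.5]
tcp_rot: [179.9, 0.2, 15.0]
ft_force: [-0.1, -0.5, -1.8]
finger_gap: 15.2
grip_force: 58.9
```

>>> {"name": "play_rows", "arguments": {
  "motion": [
    [[0,0,0,0,0,0],[0,0,0,0,0,0],[0,0,0,0,0,0]]
  ]
}}

```text
time: 33.35
tool_pos: [479.9, 343.5, 120.3]
tcp_rot: [-180.0, -0.2, 15.0]
ft_force: [0.1, 0.1, -1.0]
finger_gap: 15.3
grip_force: 58.9
```

```bash
python3 -c "
from h import *
plan((479.1,341.8,106,15))
d=snap('wrist','w11.png')
"
```

```text
t 33.35 p [479.9 343.5 120.3] rot [-1.7995e+02 -1.7000e-01  1.5020e+01] gap 15.3 F [ 0.1  0.1 -1. ]
row [-0.12  0.15  1.43] [-0.  -0.2  0. ] n>=0.3
```

View pics/w11.png

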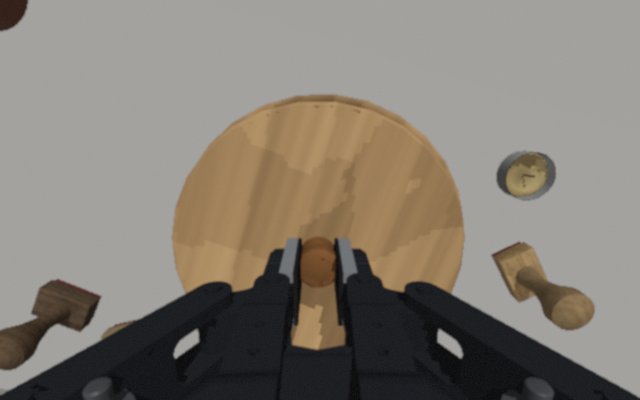

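The cover hides the rim except for a crescent from (240,120) to (440,150), centred a little right of the tool axis. I'll let it settle before correcting.

>>> {"name": "play_rows", "arguments": {
  "motion": [
    [[0,0,0.2,0,0,0],[0,0,0.4,0,0,0],[0,0,0.6,0,0,0],[0,0,0.6,0,0,0],[0,0,0.6,0,0,0]]
  ]
}}

```text
time: 33.9
tool_pos: [478.6, 342.8, 112.0]
tcp_rot: [180.0, 0.0, 15.0]
ft_force: [-0.2, -0.2, -0.4]
finger_gap: 15.0
grip_force: 58.9
```

```bash
python3 -c "
from h import *
plan((479.1,341.8,100,15))
"
```

```text
t 33.9 p [478.6 342.8 112. ] rot [1.7999e+02 2.0000e-02 1.5020e+01] gap 15.0 F [-0.2 -0.2 -0.4]
row [0.02 0.11 1.2 ] [0. 0. 0.] n>=0.2
```

>>> {"name": "play_rows", "arguments": {
  "motion": [
    [[0,0.1,0.1,0,0,0],[0,0.1,0.3,0,0,0],[0,0.1,0.5,0,0,0],[0,0.1,0.6,0,0,0],[0,0.1,0.6,0,0,0]]
  ]
}}

```text
time: 34.4
tool_pos: [478.8, 341.8, 105.9]
tcp_rot: [180.0, 0.0, 15.0]
ft_force: [-1.1, -0.6, -1.8]
finger_gap: 15.1
grip_force: 58.9
```

>>> {"name": "play_rows", "arguments": {
  "motion": [
    [[0,0,0.1,0,0,0],[0,0,0.2,0,0,0],[0,0,0.3,0,0,0],[0,0,0.4,0,0,0],[0,0,0.4,0,0,0]]
  ]
}}

```text
time: 34.9
tool_pos: [478.9, 341.9, 102.1]
tcp_rot: [180.0, 0.0, 15.0]
ft_force: [-0.1, 0.7, -1.4]
finger_gap: 15.3
grip_force: 58.9
```

It has entered the drum freely. Continuing down towards 96.

>>> {"name": "play_rows", "arguments": {
  "motion": [
    [[0,0,0.1,0,0,0],[0,0,0.2,0,0,0],[0,0,0.3,0,0,0],[0,0,0.35,0,0,0],[0,0,0.35,0,0,0]]
  ]
}}

```text
time: 35.4
tool_pos: [479.0, 341.9, 98.6]
tcp_rot: [180.0, 0.0, 15.0]
ft_force: [1.0, 0.8, -1.7]
finger_gap: 15.2
grip_force: 58.9
```

>>> {"name": "play_rows", "arguments": {
  "motion": [
    [[0,0,0.05,0,0,0],[0,0,0.1,0,0,0],[0,0,0.1,0,0,0]]
  ]
}}

```text
time: 35.7
tool_pos: [479.0, 341.9, 97.7]
tcp_rot: [180.0, 0.0, 15.0]
ft_force: [-0.0, -0.4, -1.5]
finger_gap: 15.3
grip_force: 58.9
```

>>> {"name": "play_rows", "arguments": {
  "motion": [
    [[0,0,0.05,0,0,0],[0,0,0.1,0,0,0],[0,0,0.1,0,0,0]]
  ]
}}

```text
time: 36.0
tool_pos: [479.0, 341.9, 96.7]
tcp_rot: [180.0, 0.0, 15.0]
ft_force: [0.4, 0.5, -0.9]
finger_gap: 14.9
grip_force: 58.9
```

>>> {"name": "play_rows", "arguments": {
  "motion": [
    [[0,0,0.05,0,0,0],[0,0,0.1,0,0,0],[0,0,0.1,0,0,0]]
  ]
}}

```text
time: 36.3
tool_pos: [479.4, 342.1, 96.5]
tcp_rot: [-180.0, -0.1, 15.0]
ft_force: [-2.5, -1.3, 5.1]
finger_gap: 15.1
grip_force: 59.5
```

>>> {"name": "play_rows", "arguments": {
  "motion": [
    [[0,0,0.05,0,0,0],[0,0,0.05,0,0,0],[0,0,0.05,0,0,0]]
  ]
}}

```text
time: 36.6
tool_pos: [479.7, 342.3, 96.6]
tcp_rot: [-180.0, -0.1, 15.0]
ft_force: [-2.5, -1.6, 8.3]
finger_gap: 15.1
grip_force: 59.8
```

>>> {"name": "play_rows", "arguments": {
  "motion": [
    [[0,0,-0.05,0,0,0],[0,0,-0.05,0,0,0],[0,0,-0.05,0,0,0],[0,0,-0.05,0,0,0],[0,0,-0.05,0,0,0]]
  ],
  "jaw": 0.4
}}

```text
time: 37.1
tool_pos: [478.9, 341.9, 95.6]
tcp_rot: [180.0, 0.0, 15.0]
ft_force: [-1.5, 0.2, 0.6]
finger_gap: 34.1
grip_force: 0.0
```

>>> {"name": "play_rows", "arguments": {
  "motion": [
    [[0,0,-1,0,0,0],[0,0,-4,0,0,0],[0,0,-8,0,0,0],[0,0,-11,0,0,0],[0,0,-12,0,0,0]]
  ]
}}

```text
time: 37.6
tool_pos: [480.9, 343.1, 221.4]
tcp_rot: [-179.9, -0.4, 15.0]
ft_force: [0.7, -0.2, 0.1]
finger_gap: 34.0
grip_force: 0.0
```

>>> {"name": "play_rows", "arguments": {
  "motion": [
    [[0,0,0,0,0,0],[0,0,0,0,0,0],[0,0,0,0,0,0],[0,0,0,0,0,0]]
  ]
}}

```text
time: 38.0
tool_pos: [478.2, 341.4, 213.7]
tcp_rot: [180.0, 0.2, 15.0]
ft_force: [0.4, 0.4, 0.3]
finger_gap: 34.2
grip_force: 0.0
```

```bash
python3 -c "
from h import *
plan((520,160,220,15),(556,-19,220,15))
d=snap('wrist')
im=cv2.resize(d['pixels'],None,fx=1.25,fy=1.25,interpolation=cv2.INTER_CUBIC)
P=[]
for a in range(0,360,10): P.append([479.7+78*np.cos(np.radians(a)),342+78*np.sin(np.radians(a)),98])
for a in range(0,360,10): P.append([479.7+71*np.cos(np.radians(a)),342+71*np.sin(np.radians(a)),94])
for u in proj(d,P)*1.25: cv2.circle(im,(int(u[0]),int(u[1])),1,(0,255,0),-1)
cv2.imwrite('pics/w12.png',cv2.cvtColor(im,cv2.COLOR_RGB2BGR))"
```

```text
t 38.0 p [478.2 341.4 213.7] rot [179.95   0.18  15.02] gap 34.2 F [0.4 0.4 0.3]
row [-0.66 18.61 -0.61] [0.  0.2 0. ] n>=3.7
row [-1.16 18.22  0.  ] [0. 0. 0.] n>=3.7
```

View pics/w12.png

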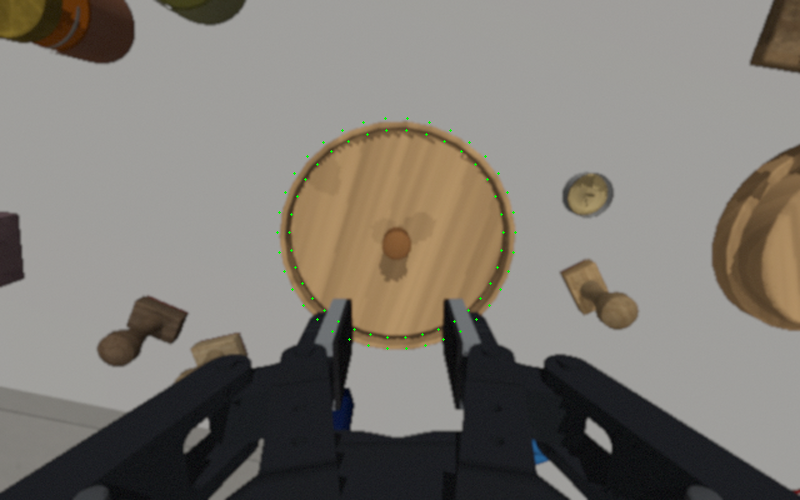

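The cover lies flat inside, knob up at (397,243), with an even gap all round; the rim spans x 281–515. I'll refine the drum centre for the lid.

>>> {"name": "play_rows", "arguments": {
  "motion": [
    [[0,0,0,0,0,0],[0,0,0,0,0,0],[0,0,0,0,0,0],[0,0,0,0,0,0]]
  ]
}}

```text
time: 38.45
tool_pos: [479.1, 342.0, 215.8]
tcp_rot: [-180.0, -0.0, 15.0]
ft_force: [0.0, -0.0, -1.1]
finger_gap: 34.1
grip_force: 0.0
```

```bash
cat >> h.py <<'E'
def circ(d,c,R,z,degs,w=8):
    from scipy.optimize import least_squares
    g=cv2.GaussianBlur(d['pixels'],(3,3),0).astype(np.float32);sat=g[...,0]-g[...,2];P=[]
    for a in np.radians(degs):
        rr=np.arange(R-w,R+w,.25);uv=proj(d,[[c[0]+q*np.cos(a),c[1]+q*np.sin(a),z] for q in rr]).astype(np.float32)
        v=cv2.remap(sat,uv[None,:,0],uv[None,:,1],1);k=np.argmin(np.gradient(cv2.GaussianBlur(v,(9,1),0)[0]));P.append(at(d,uv[k],z))
    P=np.array(P);f=lambda p:np.hypot(*(P-p[:2]).T)-p[2]
    s=least_squares(f,[*c,R],loss='soft_l1');return s.x.round(2),f(s.x).round(1)
E
python3 -c "
from h import *
plan((520,160,220,15),(556,-19,220,15))
d=snap('wrist')
print(circ(d,(479.7,342),78,98,range(-65,96,8)))
print(circ(d,(479.7,342),78,98,range(-45,76,8)))
plan()"
```

```text
t 38.45 p [479.1 342.  215.8] rot [-180.     -0.     15.02] gap 34.1 F [ 0.  -0.  -1.1]
row [-0.76 18.63 -0.42] [-0. -0.  0.] n>=3.7
row [-1.16 18.22  0.  ] [0. 0. 0.] n>=3.7
(array([479.18, 341.62,  76.85]), array([ 0. ,  0.1, -0.3,  0.3, -0.1, -0.1,  0.1, -0.2,  0.2, -0. , -0.2,
        0.3, -0.3,  0.1,  0.1,  0. ,  0.2, -0.1, -0.2,  0.1, -0. ]))
(array([478.86, 341.59,  77.15]), array([-0. ,  0. ,  0.1, -0.3,  0. ,  0.1, -0.1,  0.3, -0.2, -0. ,  0. ,
        0. , -0. , -0.1, -0.2,  0.2]))
t 38.5 p [479.1 342.  215.8] rot [-1.800e+02 -1.000e-02  1.502e+01] gap 34.0 F [ 0.2 -0.5 -0.6]
```

>>> {"name": "play_rows", "arguments": {
  "motion": [
    [[-0.1,3,-0.2,0,0,0],[-0.3,7,-0.4,0,0,0],[-0.5,11,-0.4,0,0,0],[-0.6,14.8,-0.4,0,0,0],[-0.76,18.6,-0.4,0,0,0]]
  ],
  "jaw": 0.7
}}

```text
time: 39.0
tool_pos: [520.1, 158.9, 220.1]
tcp_rot: [180.0, -0.0, 15.0]
ft_force: [0.3, 0.2, -0.4]
finger_gap: 59.6
grip_force: 0.0
```

>>> {"name": "play_rows", "arguments": {
  "motion": [
    [[-0.2,4,0,0,0,0],[-0.5,8.5,0,0,0,0],[-0.8,13,0,0,0,0],[-1.1,16.7,0,0,0,0],[-1.16,18.2,0,0,0,0]]
  ]
}}

```text
time: 39.5
tool_pos: [556.2, -21.8, 220.0]
tcp_rot: [179.9, -0.0, 14.8]
ft_force: [-0.2, -0.5, 0.0]
finger_gap: 59.7
grip_force: 0.0
```

>>> {"name": "play_rows", "arguments": {
  "motion": [
    [[0,0,0,0,0,0],[0,0,0,0,0,0],[0,0,0,0,0,0],[0,0,0,0,0,0],[0,0,0,0,0,0]]
  ]
}}

```text
time: 40.0
tool_pos: [555.8, -17.4, 219.8]
tcp_rot: [-180.0, -0.0, 15.1]
ft_force: [0.2, -1.2, 0.8]
finger_gap: 59.8
grip_force: 0.0
```

```bash
python3 -c "
from h import *
plan((556.3,-19.4,53,15))
d=snap('wrist')
im=cv2.resize(d['pixels'],None,fx=1.25,fy=1.25,interpolation=cv2.INTER_CUBIC)
P=[[556.3+12*np.cos(a),-19.4+12*np.sin(a),73] for a in np.arange(0,6.28,.4)]
for u in proj(d,P)*1.25: cv2.circle(im,(int(u[0]),int(u[1])),1,(0,255,0),-1)
cv2.imwrite('pics/w13.png',cv2.cvtColor(im,cv2.COLOR_RGB2BGR));print(proj(d,[556.3,-19.4,73])*1.25)"
```

```text
t 40.0 p [555.8 -17.4 219.8] rot [-1.800e+02 -1.000e-02  1.511e+01] gap 59.8 F [ 0.2 -1.2  0.8]
row [-1.000e-02  2.100e-01  1.668e+01] [-0.  -0.   0.1] n>=3.3
[[399.81706181 234.99512426]]
```

View pics/w13.png

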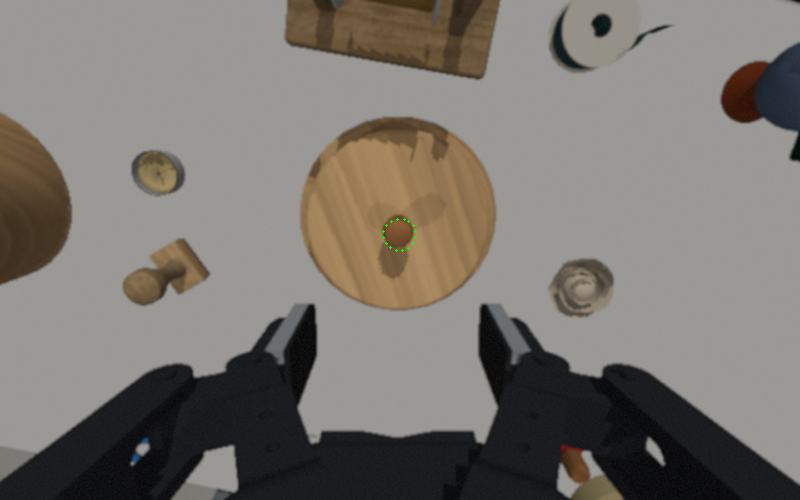

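Lid knob at (398.5,231), about 1.5–2 mm to tool +x of the estimate; the lid is clear, with its base at (398,213).

>>> {"name": "play_rows", "arguments": {
  "motion": [
    [[0.17,0.12,4,0,0,0],[0.17,0.12,8,0,0,0],[0.17,0.12,12,0,0,0],[0.17,0.12,14.5,0,0,0],[0.17,0.12,15.5,0,0,0]]
  ]
}}

```text
time: 40.55
tool_pos: [555.3, -18.5, 61.3]
tcp_rot: [-179.9, 0.3, 15.0]
ft_force: [0.1, -0.0, -0.1]
finger_gap: 59.8
grip_force: 0.0
```

>>> {"name": "play_rows", "arguments": {
  "motion": [
    [[0,0,0.5,0,0,0],[0,0,1,0,0,0],[0,0,1.1,0,0,0],[0,0,1.1,0,0,0],[0,0,1.1,0,0,0]]
  ]
}}

```text
time: 41.05
tool_pos: [558.6, -19.3, 55.0]
tcp_rot: [180.0, -0.1, 15.0]
ft_force: [0.5, 0.3, 0.1]
finger_gap: 59.7
grip_force: 0.0
```

>>> {"name": "play_rows", "arguments": {
  "motion": [
    [[0,0,0,0,0,0],[0,0,0,0,0,0],[0,0,0,0,0,0],[0,0,0,0,0,0],[0,0,0,0,0,0]]
  ],
  "jaw": 0,
  "squeeze": 80
}}

```text
time: 41.55
tool_pos: [558.1, -19.1, 54.5]
tcp_rot: [180.0, -0.0, 15.0]
ft_force: [-2.3, 0.3, 5.8]
finger_gap: 19.4
grip_force: 78.0
```

>>> {"name": "play_rows", "arguments": {
  "motion": [
    [[0,0,0,0,0,0],[0,0,-0.5,0,0,0],[0,0,-2,0,0,0],[0,0,-4,0,0,0],[0,0,-6,0,0,0]]
  ]
}}

```text
time: 42.05
tool_pos: [557.5, -19.2, 114.9]
tcp_rot: [-180.0, 0.0, 15.0]
ft_force: [0.9, 0.7, -1.9]
finger_gap: 19.2
grip_force: 78.5
```

>>> {"name": "play_rows", "arguments": {
  "motion": [
    [[0,0,-2.5,0,0,0],[0,0,-5.5,0,0,0],[0,0,-8.5,0,0,0],[0,0,-11,0,0,0],[0,0,-12,0,0,0]]
  ]
}}

```text
time: 42.55
tool_pos: [559.2, -19.4, 238.1]
tcp_rot: [179.9, -0.3, 15.0]
ft_force: [0.6, 0.1, -2.3]
finger_gap: 19.0
grip_force: 78.5
```

>>> {"name": "play_rows", "arguments": {
  "motion": [
    [[0,0,0,0,0,0],[0,0,0,0,0,0],[0,0,0,0,0,0]]
  ]
}}

```text
time: 42.85
tool_pos: [556.7, -19.1, 231.7]
tcp_rot: [-179.9, 0.2, 15.0]
ft_force: [-1.2, -0.1, -3.5]
finger_gap: 18.7
grip_force: 78.5
```

```bash
python3 -c "
from inhand import *
plan((540,60,236,15),(510,210,236,15),(479,341.7,236,15))
d=snap('wrist','w14.png')
for h in (44,36,24,14,7,0):   # height above lid edge
  z=54.5-h
  for R in (85.5,):
    q=fit(d,z,R,0,range(-90,91,10));print(h,R,q[0],q[1])"
```

```text
t 42.85 p [556.7 -19.1 231.7] rot [-179.93    0.18   15.01] gap 18.7 F [-1.2 -0.1 -3.5]
row [ 0.43 -8.07 -0.43] [-0.1  0.2  0. ] n>=1.6
row [  0.98 -15.27  -0.  ] [0. 0. 0.] n>=3.1
row [  0.41 -13.52  -0.  ] [0. 0. 0.] n>=2.7
44 85.5 [-6.57  0.03] [-13.4 -11.6  -8.5  -6.   -3.4  -1.1   0.5   1.5   2.2   2.6   2.5   1.7
   0.5  -1.1  -3.4  -5.8  -8.3 -10.9 -13.2]
36 85.5 [-5.11 -0.04] [-9.9 -8.  -6.1 -4.4 -2.4 -0.8  0.4  1.1  1.5  1.9  1.8  1.3  0.5 -1.
 -2.3 -4.  -5.6 -7.4 -9.3]
24 85.5 [-3.03  0.12] [-4.3 -3.  -2.3 -1.8 -1.2 -0.3  0.4  0.6  0.8  0.8  1.   0.8  0.3 -0.5
 -1.1 -1.5 -2.  -2.8 -3.8]
14 85.5 [-1.02  0.21] [ 0.5  0.4  0.6  0.2  0.1 -0.1 -0.   0.  -0.2 -0.2 -0.   0.1 -0.2 -0.3
  0.   0.6  0.2  0.7  0.5]
7 85.5 [0.25 0.11] [ 3.4  2.8  2.   1.5  0.7  0.1 -0.2 -0.2 -0.7 -1.  -0.8 -0.3 -0.3 -0.
  1.   1.8  2.1  2.8  3.9]
0 85.5 [1.3  0.04] [ 6.8  5.1  3.9  2.9  1.5  0.5 -0.4 -0.5 -1.  -1.3 -1.  -0.5 -0.4  0.5
  1.9  2.8  4.   5.5  7.7]
```

View pics/w14.png

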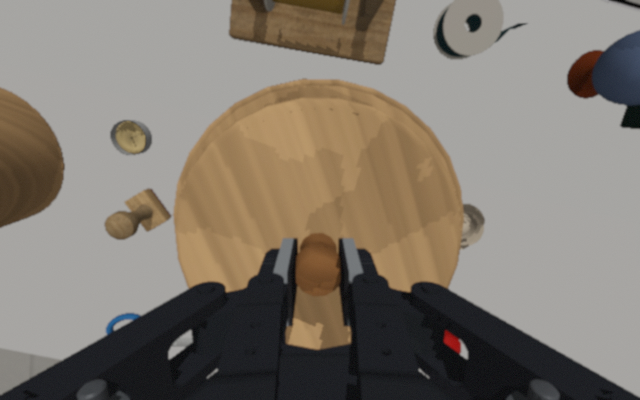

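The lid is held level, and the skirt-top edge fits R = 85.5 with the centre at tool (-0.9, 0.2) mm.

>>> {"name": "play_rows", "arguments": {
  "motion": [
    [[0.2,-2.5,-0.2,0,0,0],[0.4,-6,-0.4,0,0,0],[0.6,-9.8,-0.4,0,0,0],[0.85,-13.6,-0.4,0,0,0],[1.05,-17.4,-0.4,0,0,0]]
  ]
}}

```text
time: 43.4
tool_pos: [521.8, 152.8, 236.4]
tcp_rot: [-180.0, 0.1, 15.0]
ft_force: [0.3, 0.8, -2.3]
finger_gap: 18.9
grip_force: 78.6
```

>>> {"name": "play_rows", "arguments": {
  "motion": [
    [[0.2,-4,0,0,0,0],[0.4,-8,0,0,0,0],[0.6,-12,0,0,0,0],[0.75,-15.5,0,0,0,0],[0.8,-18,0,0,0,0]]
  ]
}}

```text
time: 43.9
tool_pos: [482.5, 329.5, 236.2]
tcp_rot: [180.0, 0.1, 15.1]
ft_force: [0.9, -0.9, -2.2]
finger_gap: 19.0
grip_force: 78.6
```

>>> {"name": "play_rows", "arguments": {
  "motion": [
    [[0,-0.5,0,0,0,0],[0,-0.8,0,0,0,0],[0,-0.8,0,0,0,0],[0,-0.8,0,0,0,0],[0,-0.8,0,0,0,0]]
  ]
}}

```text
time: 44.4
tool_pos: [482.3, 334.3, 237.8]
tcp_rot: [180.0, -0.0, 14.9]
ft_force: [-0.2, 0.8, -3.1]
finger_gap: 19.0
grip_force: 78.7
```

```bash
python3 -c "
from inhand import *
plan((480,342.2,165,15))
d=snap('wrist','w15.png')
print(fit(d,41,85.5,0,range(-90,91,10))[0])"
```

```text
t 44.4 p [482.3 334.3 237.8] rot [179.99  -0.    14.94] gap 19.0 F [-0.2  0.8 -3.1]
row [-0.02 -0.83  7.28] [ 0.  -0.  -0.1] n>=1.5
[-0.89  0.26]
```

>>> {"name": "play_rows", "arguments": {
  "motion": [
    [[0,-0.5,1.5,0,0,0],[0,-0.75,3.5,0,0,0],[0,-0.75,5.5,0,0,0],[0,-0.75,6.7,0,0,0],[0,-0.75,7.1,0,0,0]]
  ]
}}

```text
time: 44.95
tool_pos: [478.7, 341.8, 164.1]
tcp_rot: [179.9, 0.2, 15.0]
ft_force: [-0.2, -0.7, -3.0]
finger_gap: 19.1
grip_force: 78.7
```

>>> {"name": "play_rows", "arguments": {
  "motion": [
    [[0,0,0,0,0,0],[0,0,0,0,0,0],[0,0,0,0,0,0],[0,0,0,0,0,0],[0,0,0,0,0,0]]
  ]
}}

```text
time: 45.45
tool_pos: [480.3, 342.7, 167.5]
tcp_rot: [-180.0, -0.1, 15.0]
ft_force: [0.5, -0.6, -3.3]
finger_gap: 19.3
grip_force: 78.7
```

>>> {"name": "play_rows", "arguments": {
  "motion": [
    [[0,0,0,0,0,0],[0,0,0,0,0,0],[0,0,0,0,0,0],[0,0,0,0,0,0],[0,0,0,0,0,0]]
  ]
}}

```text
time: 45.95
tool_pos: [479.9, 342.5, 166.8]
tcp_rot: [-180.0, 0.0, 15.0]
ft_force: [0.8, 0.8, -2.2]
finger_gap: 19.3
grip_force: 78.7
```

```bash
python3 -c "
from h import *
plan((480,342.2,155,15))"
```

```text
t 45.95 p [479.9 342.5 166.8] rot [-180.      0.     15.02] gap 19.3 F [ 0.8  0.8 -2.2]
row [-0.    0.03  1.18] [-0.  0.  0.] n>=0.2
```

>>> {"name": "play_rows", "arguments": {
  "motion": [
    [[0,0.03,0.3,0,0,0],[0,0.03,0.6,0,0,0],[0,0.03,0.9,0,0,0],[0,0.03,1.2,0,0,0],[0,0.03,1.2,0,0,0]]
  ]
}}

```text
time: 46.45
tool_pos: [479.6, 342.0, 153.9]
tcp_rot: [180.0, 0.1, 15.0]
ft_force: [-0.7, -0.8, -2.7]
finger_gap: 19.0
grip_force: 78.7
```

>>> {"name": "play_rows", "arguments": {
  "motion": [
    [[0,0,0.1,0,0,0],[0,0,0.2,0,0,0],[0,0,0.3,0,0,0],[0,0,0.4,0,0,0],[0,0,0.4,0,0,0]]
  ]
}}

```text
time: 46.95
tool_pos: [479.9, 342.2, 150.6]
tcp_rot: [180.0, 0.0, 15.0]
ft_force: [-0.1, -0.5, -3.3]
finger_gap: 19.3
grip_force: 78.7
```

>>> {"name": "play_rows", "arguments": {
  "motion": [
    [[0,0,0.1,0,0,0],[0,0,0.15,0,0,0],[0,0,0.2,0,0,0],[0,0,0.2,0,0,0]]
  ]
}}

```text
time: 47.35
tool_pos: [480.0, 342.2, 148.7]
tcp_rot: [180.0, 0.0, 15.0]
ft_force: [-0.3, -1.2, -3.0]
finger_gap: 19.3
grip_force: 78.7
```

The skirt is over the rim with no contact (lower edge about 94). Continuing down.

>>> {"name": "play_rows", "arguments": {
  "motion": [
    [[0,0,0.15,0,0,0],[0,0,0.3,0,0,0],[0,0,0.45,0,0,0],[0,0,0.5,0,0,0],[0,0,0.5,0,0,0]]
  ]
}}

```text
time: 47.85
tool_pos: [479.9, 342.1, 143.6]
tcp_rot: [180.0, 0.0, 15.0]
ft_force: [0.9, 0.4, -3.0]
finger_gap: 19.0
grip_force: 78.7
```

>>> {"name": "play_rows", "arguments": {
  "motion": [
    [[0,0,0.1,0,0,0],[0,0,0.2,0,0,0],[0,0,0.3,0,0,0],[0,0,0.3,0,0,0]]
  ]
}}

```text
time: 48.25
tool_pos: [479.9, 342.1, 140.6]
tcp_rot: [180.0, 0.0, 15.0]
ft_force: [0.6, -0.3, -3.4]
finger_gap: 18.8
grip_force: 78.7
```

>>> {"name": "play_rows", "arguments": {
  "motion": [
    [[0,0,0.05,0,0,0],[0,0,0.1,0,0,0],[0,0,0.1,0,0,0]]
  ]
}}

```text
time: 48.55
tool_pos: [480.0, 342.1, 139.7]
tcp_rot: [180.0, 0.0, 15.0]
ft_force: [0.1, -0.3, -2.0]
finger_gap: 19.4
grip_force: 78.7
```

>>> {"name": "play_rows", "arguments": {
  "motion": [
    [[0,0,0.05,0,0,0],[0,0,0.1,0,0,0],[0,0,0.1,0,0,0]]
  ]
}}

```text
time: 48.85
tool_pos: [480.0, 342.2, 138.8]
tcp_rot: [-180.0, -0.0, 15.0]
ft_force: [0.1, 0.7, -2.1]
finger_gap: 19.4
grip_force: 78.7
```

>>> {"name": "play_rows", "arguments": {
  "motion": [
    [[0,0,0.05,0,0,0],[0,0,0.1,0,0,0],[0,0,0.1,0,0,0]]
  ]
}}

```text
time: 49.15
tool_pos: [480.1, 342.2, 138.6]
tcp_rot: [-180.0, -0.0, 15.0]
ft_force: [-2.7, -2.9, 4.9]
finger_gap: 19.3
grip_force: 79.4
```

Contact at 138.6, where 138.5 was expected, so the lid is home. Releasing.

>>> {"name": "play_rows", "arguments": {
  "motion": [
    [[0,0,0.05,0,0,0],[0,0,0.05,0,0,0],[0,0,0,0,0,0],[0,0,0,0,0,0]]
  ]
}}

```text
time: 49.55
tool_pos: [480.1, 342.2, 138.5]
tcp_rot: [-180.0, -0.0, 15.0]
ft_force: [-4.2, -3.0, 6.4]
finger_gap: 19.4
grip_force: 79.6
```

>>> {"name": "play_rows", "arguments": {
  "motion": [
    [[0,0,0,0,0,0],[0,0,0,0,0,0],[0,0,0,0,0,0],[0,0,0,0,0,0],[0,0,0,0,0,0]]
  ],
  "jaw": 0.6
}}

```text
time: 50.05
tool_pos: [480.1, 342.2, 137.7]
tcp_rot: [180.0, -0.0, 15.0]
ft_force: [-0.2, 0.6, 0.4]
finger_gap: 51.1
grip_force: 0.0
```

>>> {"name": "play_rows", "arguments": {
  "motion": [
    [[0,0,-1,0,0,0],[0,0,-3.5,0,0,0],[0,0,-7,0,0,0],[0,0,-9.5,0,0,0],[0,0,-10.5,0,0,0]]
  ]
}}

```text
time: 50.55
tool_pos: [481.4, 343.0, 247.3]
tcp_rot: [-179.9, -0.3, 15.0]
ft_force: [0.2, 0.5, 0.7]
finger_gap: 51.4
grip_force: 0.0
```

>>> {"name": "play_rows", "arguments": {
  "motion": [
    [[0,1,0,0,0,0],[0,3,0,0,0,0],[0,5,0,0,0,0],[0,6,0,0,0,0],[0,6,0,0,0,0]]
  ]
}}

```text
time: 51.05
tool_pos: [495.4, 282.6, 241.3]
tcp_rot: [180.0, 0.1, 14.9]
ft_force: [0.4, 0.1, 0.1]
finger_gap: 50.9
grip_force: 0.0
```

```bash
python3 -c "
from h import *
plan()
d=snap('scene')
c=d['pixels'][215:345,150:330];im=cv2.resize(c,None,fx=4,fy=4,interpolation=cv2.INTER_CUBIC)
P=[[479.3+85.5*np.cos(a),341.9+85.5*np.sin(a),84] for a in np.arange(0,6.28,.15)]
for u in proj(d,P): cv2.circle(im,(int((u[0]-150)*4),int((u[1]-215)*4)),2,(0,255,0),-1)
cv2.imwrite('pics/end.png',cv2.cvtColor(im,cv2.COLOR_RGB2BGR))"
```

```text
t 51.05 p [495.4 282.6 241.3] rot [1.7997e+02 1.2000e-01 1.4900e+01] gap 50.9 F [0.4 0.1 0.1]
```

View pics/end.png

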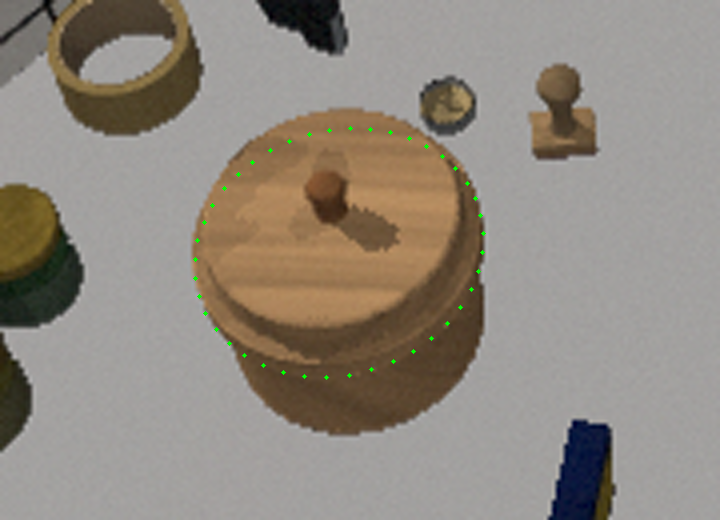

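The lid sits level with its knob up at (327,190), and its skirt edge coincides with the modelled seated edge. Handing in.

```bash
python3 -c "
from h import *
print(job.hand_in())"
```

```text
the job is handed in; nothing more can be done
None
```

The job is handed in at about 51 s of the 122 s: the three loose bottles stand in their cells, the inner cover lies on the stoppers knob up, and the outer lid is home over the rim; the last camera view showed the lid level and the arm clear, and the hand-in returned no verdict.

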